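# Take the stack of lids apart and close each pot with its own lid

## Robot

A 6-joint arm with a two-finger parallel gripper is mounted at the origin on a cart in front of the work surface, level with it; the furniture and walls round the work are solid. World frame = base frame: x ahead of the robot, y to its left, z up, the work surface at z = 0. Lengths are in m, angles in degrees, forces in N, time in s.
With the tool pointing down it reaches from about 0.3 to 0.75 m from the base axis. Payload 8.5 kg.
Tool frame: the origin (TCP) lies on the centre line of the jaws, within the pads' length; the fingertips stand env.tips_ahead ahead of it and the grasp point (between the pads) lies 8 mm behind it (env.tips_ahead is the distance from the TCP to the fingertips, in m); z points along the fingers, y is the direction in which the jaws open and shut (so a half turn about z gives the same grasp; the last joint's range is limited). The gripper opens to 85 mm and grips with 20 to 120 N. Pads are 22 mm wide; open, the fingers measure 114 mm over their backs; the gripper's body (76 mm by 85 mm) begins 54 mm behind the grasp point. The pads swing forward as they close: fully open they stand 13 mm farther back than shut.
Start: joints at [61.404, 21.807, 74.336, -0, 83.858, -12.336], TCP at [0.154, 0.528, 0.242] pointing down, gripper open.
Joint ranges: [-178.18, 178.18], [-50.72, 133.34], [12.68, 142.11], [-81.47, 261.47], [9.98, 163.14], [-165.26, 165.26]. Speed limits (degrees/s): [136.94, 136.94, 180, 180, 180, 180].

## Interface

Orientations are given as a 3x3 rotation matrix whose columns are the frame's x, y, z axes.
In Python, from rig import env gives the robot as it stands.
- The arm moves only by the tool servo_tool, never from a script. Its argument "commands" is a list of rows, each an object with "linear": the shift along the tool's x, y, z in mm, a list of three; "angular": the turn, a rotation vector about the tool's x, y, z in degrees, a list of three; "gripper": the opening, from -1 (shut) to 1 (fully open). In form: [{"linear": [x, y, z], "angular": [rx, ry, rz], "gripper": gripper}, ...]. A call has 1 to 20 rows; each row is the pose to reach, as a shift and turn from the pose commanded when the call began, along the tool's axes at that moment; what a row does not reach only later rows make up. A row lasts 1/10 s, in which the tool goes at most 50 mm and 8.59 degrees, less where a joint would pass 70% of its speed; a pose out of reach is approached as far as the arm can. A call with a gripper value outside its range is refused whole. The fingers move at their own pace and stop on an object; "force" is the grip in N (left out, the last holds). Time passes only in rows, so rows that repeat a pose let the fingers close. It gives the time, the measured TCP pose, the force and the opening at its end, in the units of the state.
- env.observe(): the state, without advancing time (a new reading comes with each control period).
- env.get_image(name): name is "scene" or "top" or "wrist"; returns a dict with "frame" (384x512x3 uint8, blue, green, red), "fx", "fy", "cx", "cy" (pixels), "k1" (the pictures are not rectified: a ray, as slopes to the right and down, at radius r is drawn at 1 + k1 r^2 times it, then the intrinsics apply), "cam_to_world" (4x4, takes a point from camera to world coordinates); the wrist camera has in their place "T_tool_cam" (4x4, takes a point from camera to tool coordinates, whose origin is the TCP and whose axes are the flange's). Camera axes: x right, y up, looking along -z (the intrinsics and any distortion apply to the point x, -y, -z); pixel columns grow to the right and rows downward; lengths in m; the calibration is good to about 2 mm. A picture is of the moment at which its call begins: read the wrist's pose just before it. There is no depth.
- env.close_job(): hands the job in, once; it reports no verdict.
Trained networks look in a picture, given as the dict that the camera call returned (one of the last four; its "shot" number tells which), for a name from the list of things; names that differ only in an ending like _2 or _b are one class to them, and where a whole thing is asked for, a point or a joint stands for the part that bears it (a point fixed in the world has none). Each returns a list of dicts, best first, with "confidence" (0 to 1); they miss things now and then, are a little off and sometimes report something else, mostly with a low value. They report only what shows in the picture. A call takes as long as a camera call. They do not tell look-alikes from the thing itself.
- env.trace(picture, query): "pixels" (384x512 bool, what is visible of it) and "extent" ([left, top, right, bottom] in pixels, round what is visible of it).
The state is a dict: "time_s": time; "q": joint angles; "qvel": joint speeds; "joint_efforts": joint torques, N m; "position": TCP position; "tool_rot": TCP orientation; "ft_force": force on the tool from outside, world axes, zero at the start; "wrist_torque": the same for the moment, N m; "grip_width": finger opening in m.
Only numpy, scipy, OpenCV 4.12 (cv2) and the standard library are available. Lean on these libraries where they do the work, as an engineer would, in place of code of your own. Each camera call takes 0.05 s, during which the arm holds its last target.

## Task

The clean lids of the four white kitchen containers are piled up in one stack. Take them off one at a time from the top down and put each straight onto the container it fits, plug in the mouth and lid lying level on the rim, so that all four are closed at the end. Leave the containers standing where they are, and do not shift or knock over the mug and the garlic.

Things in the scene. Friction and masses are not known exactly. Their poses are not given: they have to be found in the camera images.
- lid_small: The small round lid: a pale wooden disc 36 mm in diameter and 14 mm thick with a darker, rounded edge, and under it a grey plug 16 mm in diameter and 7 mm high (21 mm in all). Loose, at the top of the stack. Origin: centre of the plug's underside; z up, so the wooden disc spans z = 7 to 21 mm.
- lid_medium: The medium round lid: a pale wooden disc 50 mm in diameter and 14 mm thick with a darker, rounded edge, and under it a grey plug 30 mm in diameter and 7 mm high (21 mm in all). Loose, second from the top of the stack. Origin: centre of the plug's underside; z up, so the wooden disc spans z = 7 to 21 mm.
- lid_large: The large round lid: a pale wooden disc 62 mm in diameter and 14 mm thick with a darker, rounded edge, and under it a grey plug 42 mm in diameter and 7 mm high (21 mm in all). Loose, third from the top, on the rectangular lid. Origin: centre of the plug's underside; z up, so the wooden disc spans z = 7 to 21 mm.
- lid_box: The rectangular lid, lowest of the stack, lying on the worktop: a pale wooden board with a darker edge, 66 mm (its x) by 110 mm (its y) by 14 mm, and under it a grey plug 46 x 90 mm and 7 mm high. Loose. Origin: centre of the plug's underside; z up, so the wooden board spans z = 7 to 21 mm. The four lids are stacked with their centres within a few mm of one line.
- pot_small: The small round pot, white ceramic, open at the top: 65 mm high, 32 mm outside diameter, on a thin cork foot, mouth 24 mm in diameter (wall 4 mm). Loose, standing upright. Origin: centre of its underside, z up. Seated, the lid_small's plug is inside the mouth with about 4 mm play all round, its disc lies on the rim, and its origin is 58 mm above this origin.
- pot_medium: The medium round pot, white ceramic, open at the top: 95 mm high, 46 mm outside diameter, on a thin cork foot, mouth 38 mm in diameter (wall 4 mm). Loose, standing upright. Origin: centre of its underside, z up. Seated, the lid_medium's plug is inside the mouth with about 4 mm play all round, its disc lies on the rim, and its origin is 88 mm above this origin.
- pot_large: The large round pot, white ceramic, open at the top: 120 mm high, 58 mm outside diameter, on a thin cork foot, mouth 50 mm in diameter (wall 4 mm). Loose, standing upright. Origin: centre of its underside, z up. Seated, the lid_large's plug is inside the mouth with about 4 mm play all round, its disc lies on the rim, and its origin is 113 mm above this origin.
- tea_box: The rectangular tea box, white, open at the top: 62 mm (its x) by 106 mm (its y) by 75 mm high, mouth 54 x 98 mm (wall 4 mm). Loose, standing upright. Origin: centre of its underside, z up. Seated, the rectangular lid's long side runs along the box's long side (either way round), its plug is inside the mouth with about 4 mm play all round, its board lies on the rim, and its origin is 68 mm above this origin.
- mug: Bystander: a dark grey and white mug, 82 x 114 x 97 mm with its handle, upright. Origin: centre of its underside.
- garlic: Bystander: a garlic bulb, 60 x 57 x 58 mm, on the worktop near the robot. Origin: centre of its underside.
Not all that is in view belongs to the job. Leave any blue or pink look-alike of the lid_box alone.

How it is judged:
By the outcome, as a careful person would: the job done as asked, in the order asked, and still so for the second after the job is handed in, with the robot touching nothing.
It also fails if it takes over 120 s, if anything falls off the work surface, if the arm or the gripper's body presses on something with over 40 N, if the wrist force passes 120 N, or if a joint passes its speed limit or range.

## Working session

There is one attempt and no reset: what is moved stays moved. The work goes in short steps, Python scripts to look and compute and a tool call to move; the robot and the scene stay as the last step left them, time stands still between calls to the robot, and variables do not carry over. Pictures are saved under pics/ and viewed, and the job is handed in when it is done.

Besides the shell and the picture viewer there is one more tool, called after "Call:" in YAML: its name, and indented under it one key for each argument. servo_tool: Moves the arm, as the interface text tells. Its arguments: {"type":"object","properties":{"commands":{"type":"array","items":{"type":"object","properties":{"linear":{"type":"array","items":{"type":"number"}},"angular":{"type":"array","items":{"type":"number"}},"gripper":{"type":"number"}}}},"force":{"type":"number"}},"required":["commands"]}

```bash
ls; mkdir -p pics; cat > h.py <<'E'
import numpy as np, cv2
from rig import env
def shot(n,save):
    s=env.observe(); im=env.get_image(n); cv2.imwrite('pics/'+save+'.png',im['frame']); return s,im
E
python3 - <<'E'
from h import *
s=env.observe(); print(s, env.tips_ahead)
for n in ['scene','top','wrist']:
    s,im=shot(n,n+'0'); print({k:v for k,v in im.items() if k!='frame'})
E
```

```text
pics
{'time_s': 0.0, 'q': array([ 6.14043789e+01,  2.18414324e+01,  7.43834727e+01, -7.60303525e-04,
        8.38577918e+01, -1.23349049e+01]), 'qvel': array([ 0.01452363,  0.02596624,  0.00179937, -0.05332477,  0.00188187,
       -0.02040892]), 'joint_efforts': array([ 4.98314512e-05, -4.48460054e+01, -2.31274080e+01, -2.09006616e-04,
        4.83904121e-03,  3.35159211e-05]), 'position': array([0.15387125, 0.5277594 , 0.24171516]), 'tool_rot': array([[-9.59997801e-01,  2.80006717e-01, -6.79229907e-04],
       [ 2.80007385e-01,  9.59997001e-01, -1.27358804e-03],
       [ 2.95445467e-04, -1.41283111e-03, -9.99998958e-01]]), 'ft_force': array([ 0.08171315,  0.04535706, -0.90951105]), 'wrist_torque': array([ 0.00516847,  0.02345425, -0.04244179]), 'grip_width': 0.08525397818845262} 0.011
{'fx': 492.1718035283269, 'fy': 492.1718035283269, 'cx': 256.6246439053998, 'cy': 187.08719665251436, 'k1': -0.01823906795646492, 'cam_to_world': array([[ 8.65027744e-01,  3.14956627e-01, -3.90550029e-01,
        -5.22719271e-02],
       [-5.01723603e-01,  5.44035040e-01, -6.72532008e-01,
        -9.85
[... 395 characters left out ...]
321465],
       [-0.99956015,  0.02939568,  0.00392486, -0.0696026 ],
       [ 0.00676349,  0.09709922,  0.99525173,  1.2304958 ],
       [ 0.        ,  0.        ,  0.        ,  1.        ]]), 'shot': 2}
{'fx': 327.9208562796036, 'fy': 327.9208562796036, 'cx': 255.063743610416, 'cy': 195.79747309047977, 'k1': -0.09587334034405964, 'T_tool_cam': array([[-9.75177914e-04,  9.45410412e-01,  3.25880657e-01,
         8.39643125e-02],
       [ 9.99999521e-01,  8.95295737e-04,  3.95100272e-04,
         6.19909096e-04],
       [ 8.17723481e-05,  3.25880886e-01, -9.45410832e-01,
        -1.31498456e-01],
       [ 0.00000000e+00,  0.00000000e+00,  0.00000000e+00,
         1.00000000e+00]]), 'shot': 3}
```

View pics/scene0.png

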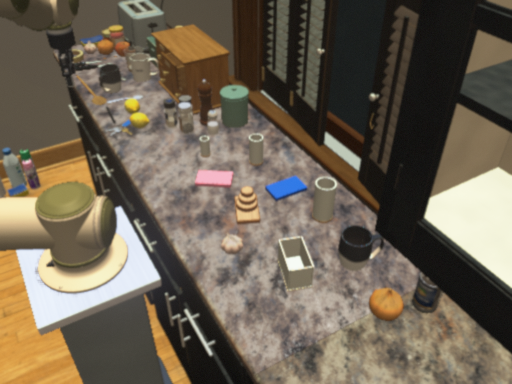

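View pics/top0.png

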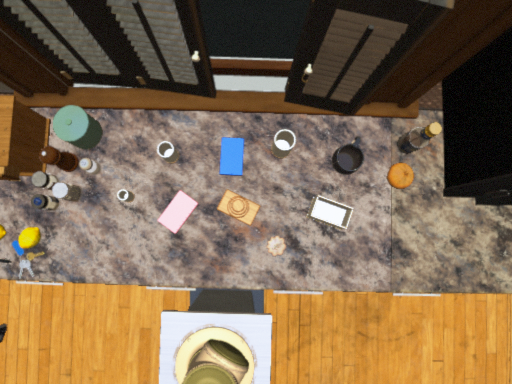

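View pics/wrist0.png

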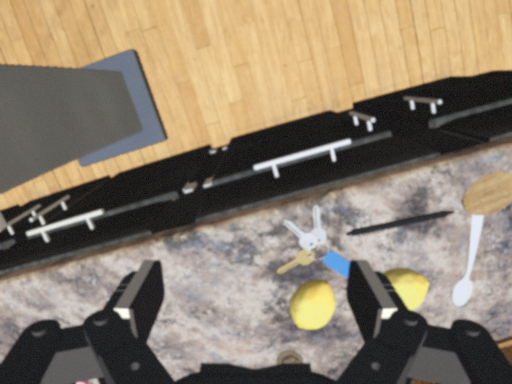

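```bash
cat >> h.py <<'E'
from scipy.optimize import minimize
def cam(im,s=None):
    if 'cam_to_world' in im: return im['cam_to_world']
    T=np.eye(4); T[:3,:3]=s['tool_rot']; T[:3,3]=s['position']; return T@im['T_tool_cam']
def proj(im,P,T):
    P=np.atleast_2d(P); c=(P-T[:3,3])@T[:3,:3]
    u=c[:,0]/-c[:,2]; v=-c[:,1]/-c[:,2]; d=1+im['k1']*(u*u+v*v)
    return np.c_[im['fx']*u*d+im['cx'],im['fy']*v*d+im['cy']]
def unproj(im,T,px,z):
    px=np.atleast_2d(px).astype(float); a=np.c_[(px[:,0]-im['cx'])/im['fx'],(px[:,1]-im['cy'])/im['fy']]
    b=a.copy()
    for _ in range(10): b=a/(1+im['k1']*(b**2).sum(1,keepdims=True))
    d=np.c_[b[:,0],-b[:,1],-np.ones(len(b))]@T[:3,:3].T
    t=(z-T[2,3])/d[:,2]; return T[:3,3]+t[:,None]*d
def pts(kind,x,y,yaw):
    th=np.linspace(0,2*np.pi,40,endpoint=False); o=[]
    if kind[0]=='cyl':
        for (D,z0,z1) in kind[1]:
            for z in (z0,z1): o.append(np.c_[x+D/2*np.cos(th),y+D/2*np.sin(th),0*th+z])
    else:
        sx,sy,z0,z1=kind[1]; c,s_=np.cos(yaw),np.sin(yaw)
        for z in (z0,z1):
            for a in (-1,1):
                for b in (-1,1):
                    X,Y=a*sx/2,b*sy/2; o.append([[x+c*X-s_*Y,y+s_*X+c*Y,z]])
    return np.vstack(o)
def sil(im,T,kind,p,S=4):
    m=np.zeros((384*S,512*S),np.uint8)
    h=cv2.convexHull(((proj(im,pts(kind,*p),T)+0.5)*S).astype(np.float32)).round().astype(np.int32)
    cv2.fillConvexPoly(m,h,1); return m
def fit(views,kind,p0,S=4):
    # views: list of (im,T,mask)
    big=[cv2.resize(m.astype(np.uint8),None,fx=S,fy=S,interpolation=cv2.INTER_NEAREST) for _,_,m in views]
    def cost(q):
        p=(q[0]/1000,q[1]/1000,np.radians(q[2]) if len(q)>2 else 0); c=0
        for (im,T,_),b in zip(views,big):
            r=sil(im,T,kind,p,S); c-= (r&b).sum()/max(1,(r|b).sum())
        return c/len(views)
    q0=np.array([p0[0]*1000,p0[1]*1000]+([np.degrees(p0[2])] if kind[0]=='box' else []))
    n=len(q0); sim=np.vstack([q0]+[q0+15*np.eye(n)[i] for i in range(n)])
    r=minimize(cost,q0,method='Nelder-Mead',options=dict(initial_simplex=sim,xatol=.1,fatol=1e-4))
    return r.x,-r.fun
K={'pot_small':('cyl',[(.032,0,.065)]),'pot_medium':('cyl',[(.046,0,.095)]),'pot_large':('cyl',[(.058,0,.12)]),
 'tea_box':('box',(.062,.106,0,.075)),'lid_box':('box',(.066,.110,.007,.021)),
 'lid_large':('cyl',[(.062,.028,.042)]),'lid_medium':('cyl',[(.05,.049,.063)]),'lid_small':('cyl',[(.036,.07,.084)]),
 'mug':('cyl',[(.082,0,.097)]),'garlic':('cyl',[(.058,0,.058)])}
E
python3 - <<'E'
from h import *
import pickle
out={}
for n in ['top','scene']:
    im=env.get_image(n); T=cam(im); d=im['frame'].copy()
    for k in K:
        for r in env.trace(im,k)[:3]:
            print(n,k,round(r['confidence'],2),np.round(r['extent']).astype(int),r['pixels'].sum())
            out.setdefault((n,k),[]).append(r)
    pickle.dump(im,open(n+'.pkl','wb'))
pickle.dump(out,open('tr.pkl','wb'))
print(env.observe()['time_s'])
E
```

```text
top pot_small 0.48 [118 187 133 202] 142
top pot_medium 0.52 [154 143 180 165] 318
top pot_medium 0.2 [306 198 355 229] 1002
top pot_large 0.83 [271 128 298 159] 526
top tea_box 0.87 [306 198 355 229] 1013
top lid_box 0.87 [163 190 196 232] 808
top lid_box 0.73 [216 189 258 223] 403
top lid_large 0.61 [116 188 135 205] 175
top lid_medium 0.54 [117 187 135 203] 160
top lid_medium 0.44 [229 199 249 214] 130
top lid_small 0.48 [231 197 245 209] 105
top mug 0.89 [333 135 364 176] 857
top garlic 0.8 [266 236 288 257] 303
scene pot_small 0.44 [198 137 209 154] 192
scene pot_medium 0.56 [251 134 264 165] 431
scene tea_box 0.65 [277 239 312 290] 1548
scene lid_box 0.92 [264 177 304 204] 627
scene lid_box 0.89 [233 197 258 225] 280
scene lid_box 0.77 [193 171 236 189] 606
scene lid_large 0.7 [236 203 256 214] 184
scene lid_medium 0.44 [240 195 260 205] 134
scene mug 0.86 [337 226 384 270] 1392
scene garlic 0.71 [220 232 242 256] 319
1.25
```

```bash
python3 - <<'E'
from h import *
import pickle
out=pickle.load(open('tr.pkl','rb')); I={n:pickle.load(open(n+'.pkl','rb')) for n in('top','scene')}
for k in ['pot_small','pot_medium','pot_large','tea_box','garlic','mug']:
    vs={n:(I[n],cam(I[n]),out[(n,k)][0]['pixels']) for n in I if (n,k) in out}
    im,T,m=vs['top']; ys,xs=np.nonzero(m); p0=list(unproj(im,T,[xs.mean(),ys.mean()],.04)[0,:2])+[np.radians(-10) if k=='tea_box' else 0]
    if k=='tea_box':
        print(cv2.minAreaRect(np.c_[xs,ys].astype(np.float32)))
        p0[2]=0
    for n in [['top'],['scene'],['top','scene']]:
        if all(a in vs for a in n): print(k,n,*fit([vs[a] for a in n],K[k],p0))
E
```

```text
pot_small ['top'] [478.72386647 268.8229835 ] 0.8127461510920158
pot_small ['scene'] [474.55546287 263.78418721] 0.8994346920559357
pot_small ['top', 'scene'] [476.47992423 267.44419577] 0.8291908452956094
pot_medium ['top'] [605.3531635  149.36353042] 0.9150586113615871
pot_medium ['scene'] [600.11931541 145.65355255] 0.9529754473574699
pot_medium ['top', 'scene'] [602.30706098 148.64424779] 0.9001545513286195
pot_large ['top'] [ 634.88549629 -172.22491814] 0.9501607717041801
((329.6689147949219, 212.065673828125), (41.88843536376953, 25.008790969848633), 21.250505447387695)
tea_box ['top'] [ 448.09354873 -311.58565591  -18.65959787] 0.9601849627672352
tea_box ['scene'] [ 443.66377272 -315.60865338  -19.18268102] 0.9584048696737942
tea_box ['top', 'scene'] [ 446.69211878 -312.33668137  -18.90853202] 0.9397576673242922
garlic ['top'] [ 349.67341885 -161.30808237] 0.8153380423814329
garlic ['scene'] [ 351.40270986 -154.79066617] 0.5089820359281437
garlic ['top', 'scene'] [ 350.54456994 -159.39754221] 0.6603575428715871
mug ['top'] [ 604.07380553 -364.10956328] 0.8338963605073618
mug ['scene'] [ 603.44640505 -354.8596234 ] 0.7845781466113416
mug ['top', 'scene'] [ 600.85609684 -359.85774611] 0.7988021958979024
```

```bash
python3 - <<'E'
import cv2
a=cv2.imread('pics/top0.png')[110:260,90:380]; cv2.imwrite('pics/topz.png',cv2.resize(a,None,fx=2.7,fy=2.7,interpolation=2))
a=cv2.imread('pics/scene0.png')[120:300,180:390]; cv2.imwrite('pics/scz.png',cv2.resize(a,None,fx=3.3,fy=3.3,interpolation=2))
E
```

```text
(no output)
```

View pics/topz.png

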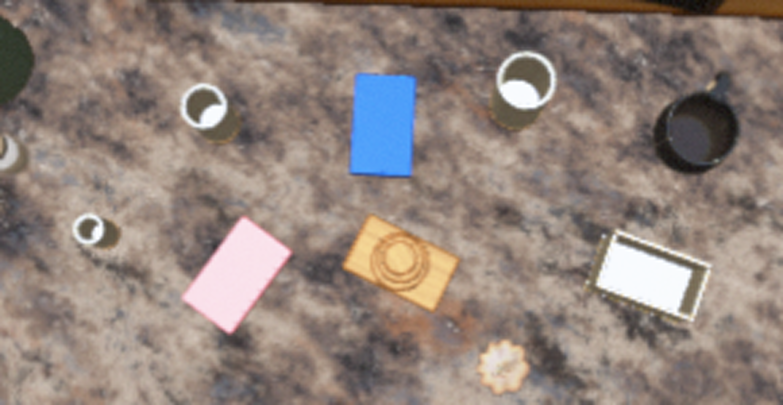

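View pics/scz.png

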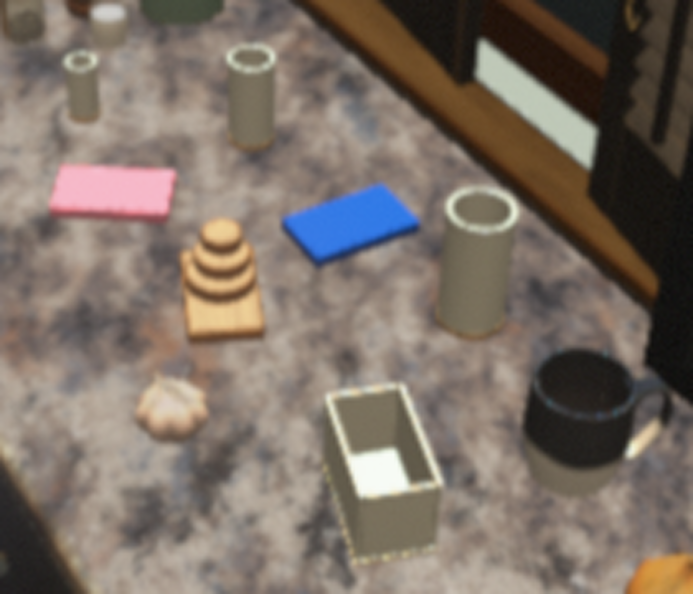

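```bash
cat >> h.py <<'E'
from scipy.spatial.transform import Rotation as R
def delta(p,yaw):
    s=env.observe(); a=np.radians(yaw); c,n=np.cos(a),np.sin(a)
    Rt=np.array([[-n,c,0],[c,n,0],[0,0,-1]]); Rc=s['tool_rot']
    print('lin',np.round(Rc.T@(np.array(p)-s['position'])*1000,1),'ang',np.round(np.degrees(R.from_matrix(Rc.T@Rt).as_rotvec()),2), 'pos',np.round(s['position'],4),'t',s['time_s'])
E
python3 - <<'E'
from h import *
import pickle
im=pickle.load(open('top.pkl','rb')); T=cam(im)
f=lambda x,y,z: print(unproj(im,T,[x/2.7+90-.5,y/2.7+110-.5],z).round(4))
f(400,257,.084); f(372,215,.021); f(459,262,.021); f(435,311,.021); f(344,266,.021)
f(526,81,.12); f(205,106,.095); f(89,229,.065); f(500,367,.03)
delta((.476,.266,.21),-20)
E
```

```text
[[ 0.4584 -0.0529  0.084 ]]
[[ 0.5065 -0.0207  0.021 ]]
[[ 0.459  -0.1149  0.021 ]]
[[ 0.4062 -0.0908  0.021 ]]
[[0.4511 0.0073 0.021 ]]
[[ 0.6349 -0.1733  0.12  ]]
[[0.6051 0.1495 0.095 ]]
[[0.4789 0.2694 0.065 ]]
[[ 0.3494 -0.1605  0.03  ]]
lin [-382.5 -161.3   32.3] ang [-0.    0.   93.74] pos [0.154  0.528  0.2423] t 1.25
```

Call:
servo_tool:
  commands:
    - {"linear": [-382.5, -161.3, 32], "angular": [0, 0, 93.74], "gripper": 1}
    - {"linear": [-382.5, -161.3, 32], "angular": [0, 0, 93.74], "gripper": 1}
    - {"linear": [-382.5, -161.3, 32], "angular": [0, 0, 93.74], "gripper": 1}
    - {"linear": [-382.5, -161.3, 32], "angular": [0, 0, 93.74], "gripper": 1}
    - {"linear": [-382.5, -161.3, 32], "angular": [0, 0, 93.74], "gripper": 1}
    - {"linear": [-382.5, -161.3, 32], "angular": [0, 0, 93.74], "gripper": 1}
    - {"linear": [-382.5, -161.3, 32], "angular": [0, 0, 93.74], "gripper": 1}
    - {"linear": [-382.5, -161.3, 32], "angular": [0, 0, 93.74], "gripper": 1}
    - {"linear": [-382.5, -161.3, 32], "angular": [0, 0, 93.74], "gripper": 1}
    - {"linear": [-382.5, -161.3, 32], "angular": [0, 0, 93.74], "gripper": 1}
    - {"linear": [-382.5, -161.3, 32], "angular": [0, 0, 93.74], "gripper": 1}
    - {"linear": [-382.5, -161.3, 32], "angular": [0, 0, 93.74], "gripper": 1}
    - {"linear": [-382.5, -161.3, 32], "angular": [0, 0, 93.74], "gripper": 1}
    - {"linear": [-382.5, -161.3, 32], "angular": [0, 0, 93.74], "gripper": 1}

```text
time_s: 2.65
position: [0.4759, 0.2662, 0.2104]
tool_rot: [[0.339, 0.941, 0.0], [0.941, -0.339, 0.0], [0.0, 0.0, -1.0]]
ft_force: [-0.0, -0.2, 0.5]
grip_width: 0.0858
```

```bash
cat >> h.py <<'E'
import pickle
def look(k,tag):
    s=env.observe(); im=env.get_image('wrist'); T=cam(im,s); cv2.imwrite('pics/'+tag+'.png',im['frame'])
    pickle.dump((s,im),open(tag+'.pkl','wb'))
    rs=env.trace(im,k) if k else []
    for r in rs[:3]: print(k,round(r['confidence'],2),np.round(r['extent']),r['pixels'].sum())
    return s,im,T,rs
def ell(im,T,px,D,z,show=None):
    """fit circle of dia D at height z to edge pixels px -> xy"""
    P=unproj(im,T,px,z)[:,:2]; from scipy.optimize import least_squares
    r=least_squares(lambda q:np.hypot(P[:,0]-q[0],P[:,1]-q[1])-q[2],[*P.mean(0),D/2],loss='soft_l1',f_scale=.001); return r.x, np.sqrt(np.mean(r.fun**2))
E
python3 - <<'E'
from h import *
s,im,T,rs=look('pot_small','w_ps')
print(s['position'],s['q'])
if rs: print(fit([(im,T,rs[0]['pixels'])],K['pot_small'],(.476,.266,0)))
delta((.605,.149,.24),-20)
E
```

```text
pot_small 0.65 [238. 148. 274. 200.] 1452
[0.47593506 0.26616575 0.21038703] [ 1.67730703e+01  2.27802444e+01  7.82857710e+01 -1.04531849e-03
  7.89280419e+01  3.66045610e+01]
(array([478.92432297, 271.12177059]), np.float64(0.9634859019750032))
lin [-66.3 161.2 -29.6] ang [ 0.01 -0.    0.11] pos [0.4759 0.2662 0.2104] t 2.75
```

View pics/w_ps.png

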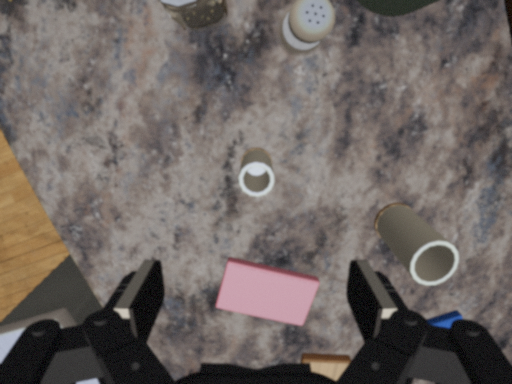

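Call:
servo_tool:
  commands:
    - {"linear": [-66, 161, -30], "angular": [0, 0, 0], "gripper": 1}
    - {"linear": [-66, 161, -30], "angular": [0, 0, 0], "gripper": 1}
    - {"linear": [-66, 161, -30], "angular": [0, 0, 0], "gripper": 1}
    - {"linear": [-66, 161, -30], "angular": [0, 0, 0], "gripper": 1}
    - {"linear": [-66, 161, -30], "angular": [0, 0, 0], "gripper": 1}
    - {"linear": [-66, 161, -30], "angular": [0, 0, 0], "gripper": 1}
    - {"linear": [-66, 161, -30], "angular": [0, 0, 0], "gripper": 1}

```text
time_s: 3.45
position: [0.6039, 0.1499, 0.2402]
tool_rot: [[0.341, 0.94, -0.001], [0.94, -0.341, 0.0], [-0.0, -0.001, -1.0]]
ft_force: [0.2, 0.6, 0.2]
grip_width: 0.0853
```

```bash
python3 - <<'E'
from h import *
s,im,T,rs=look('pot_medium','w_pm')
print(s['position'])
if rs: print(fit([(im,T,rs[0]['pixels'])],K['pot_medium'],(.605,.149,0)))
delta((.635,-.173,.26),-20)
E
```

```text
pot_medium 0.93 [232. 138. 283. 208.] 2797
[0.60391445 0.14985836 0.24019875]
(array([605.37420572, 152.39692524]), np.float64(0.9625309296571226))
lin [-293.1  139.1  -19.6] ang [-0.02 -0.    0.1 ] pos [0.604  0.15   0.2404] t 3.55
```

View pics/w_pm.png

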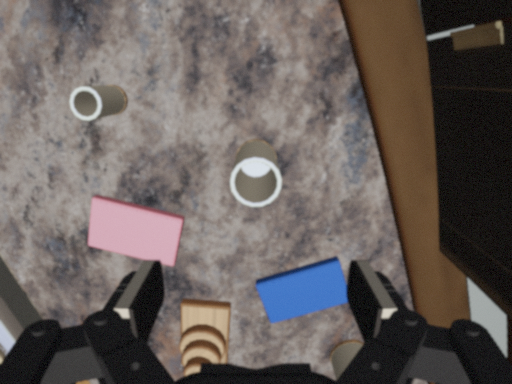

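Call:
servo_tool:
  commands:
    - {"linear": [-293, 139, -20], "angular": [0, 0, 0], "gripper": 1}
    - {"linear": [-293, 139, -20], "angular": [0, 0, 0], "gripper": 1}
    - {"linear": [-293, 139, -20], "angular": [0, 0, 0], "gripper": 1}
    - {"linear": [-293, 139, -20], "angular": [0, 0, 0], "gripper": 1}
    - {"linear": [-293, 139, -20], "angular": [0, 0, 0], "gripper": 1}
    - {"linear": [-293, 139, -20], "angular": [0, 0, 0], "gripper": 1}
    - {"linear": [-293, 139, -20], "angular": [0, 0, 0], "gripper": 1}
    - {"linear": [-293, 139, -20], "angular": [0, 0, 0], "gripper": 1}
    - {"linear": [-293, 139, -20], "angular": [0, 0, 0], "gripper": 1}
    - {"linear": [-293, 139, -20], "angular": [0, 0, 0], "gripper": 1}

```text
time_s: 4.55
position: [0.6351, -0.1721, 0.2605]
tool_rot: [[0.34, 0.94, -0.0], [0.94, -0.34, 0.0], [0.0, -0.0, -1.0]]
ft_force: [0.4, 0.7, 0.8]
grip_width: 0.0852
```

```bash
python3 - <<'E'
from h import *
s,im,T,rs=look('pot_large','w_pl')
print(s['position'],s['q'])
if rs: print(fit([(im,T,rs[0]['pixels'])],K['pot_large'],(.635,-.173,0)))
delta((.448,-.312,.22),-20)
E
```

```text
pot_large 0.75 [223. 131. 290. 217.] 4233
[ 0.63514438 -0.17208922  0.26049202] [-2.54511275e+01  3.26470224e+01  5.28838050e+01  1.38195095e-02
  9.44797789e+01 -5.56726316e+00]
(array([ 636.28623212, -172.84638745]), np.float64(0.9778927836247137))
lin [-195.1 -128.5   40.6] ang [ 0.01 -0.01  0.12] pos [ 0.6352 -0.1722  0.2606] t 4.65
```

View pics/w_pl.png

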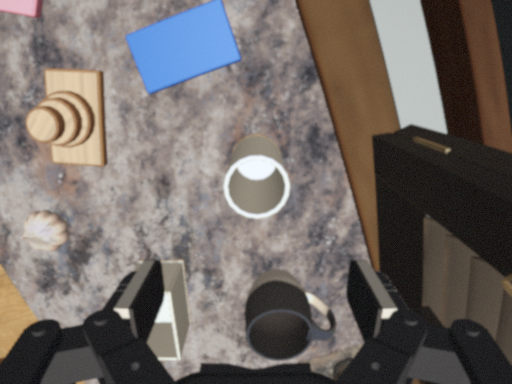

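Call:
servo_tool:
  commands:
    - {"linear": [-195, -128.5, 40], "angular": [0, 0, 0], "gripper": 1}
    - {"linear": [-195, -128.5, 40], "angular": [0, 0, 0], "gripper": 1}
    - {"linear": [-195, -128.5, 40], "angular": [0, 0, 0], "gripper": 1}
    - {"linear": [-195, -128.5, 40], "angular": [0, 0, 0], "gripper": 1}
    - {"linear": [-195, -128.5, 40], "angular": [0, 0, 0], "gripper": 1}
    - {"linear": [-195, -128.5, 40], "angular": [0, 0, 0], "gripper": 1}
    - {"linear": [-195, -128.5, 40], "angular": [0, 0, 0], "gripper": 1}
    - {"linear": [-195, -128.5, 40], "angular": [0, 0, 0], "gripper": 1}

```text
time_s: 5.45
position: [0.4486, -0.3123, 0.2207]
tool_rot: [[0.34, 0.94, 0.001], [0.94, -0.34, -0.0], [-0.0, 0.001, -1.0]]
ft_force: [-0.4, 0.8, -0.5]
grip_width: 0.0855
```

```bash
python3 - <<'E'
from h import *
s,im,T,rs=look('tea_box','w_tb')
print(s['position'],s['q'])
if rs: print(fit([(im,T,rs[0]['pixels'])],K['tea_box'],(.448,-.312,-.33)))
delta((.4584,-.053,.22),-20)
E
```

```text
tea_box 0.75 [218. 112. 290. 239.] 8378
[ 0.44861517 -0.31232068  0.2206869 ] [-4.72655395e+01  2.23979884e+01  7.71033920e+01  1.63804393e-02
  8.04540299e+01 -2.73620001e+01]
(array([ 448.10728067, -312.08427795,  -18.29826009]), np.float64(0.9703819117327342))
lin [247.2 -79.1   0.4] ang [0.03 0.01 0.12] pos [ 0.4487 -0.3123  0.2205] t 5.55
```

View pics/w_tb.png

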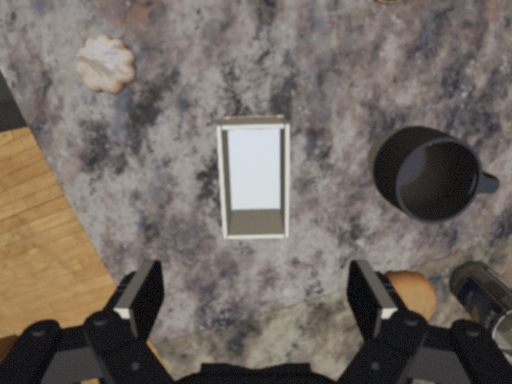

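Call:
servo_tool:
  commands:
    - {"linear": [247, -79, 0], "angular": [0, 0, 0], "gripper": 0.3}
    - {"linear": [247, -79, 0], "angular": [0, 0, 0], "gripper": 0.3}
    - {"linear": [247, -79, 0], "angular": [0, 0, 0], "gripper": 0.3}
    - {"linear": [247, -79, 0], "angular": [0, 0, 0], "gripper": 0.3}
    - {"linear": [247, -79, 0], "angular": [0, 0, 0], "gripper": 0.3}
    - {"linear": [247, -79, 0], "angular": [0, 0, 0], "gripper": 0.3}
    - {"linear": [247, -79, 0], "angular": [0, 0, 0], "gripper": 0.3}
    - {"linear": [247, -79, 0], "angular": [0, 0, 0], "gripper": 0.3}
    - {"linear": [247, -79, 0], "angular": [0, 0, 0], "gripper": 0.3}

```text
time_s: 6.45
position: [0.4582, -0.0553, 0.2202]
tool_rot: [[0.343, 0.939, 0.0], [0.939, -0.343, -0.0], [-0.0, 0.0, -1.0]]
ft_force: [-0.3, -0.1, -0.7]
grip_width: 0.0555
```

```bash
python3 - <<'E'
from h import *
s,im,T,rs=look(None,'w_st'); print(s['position'],s['grip_width'])
cv2.imwrite('pics/w_stz.png',cv2.resize(im['frame'][110:290,170:350],None,fx=3.3,fy=3.3,interpolation=2))
for k in ['lid_small','lid_medium','lid_large','lid_box']:
  for r in env.trace(im,k)[:2]: 
    m=r['pixels'];print(k,r['confidence'],r['extent'],m.sum()); 
    P0={'lid_box':(.456,-.054,-.47)}.get(k,(.458,-.053,0))
    print(fit([(im,T,m)],K[k],P0))
E
```

```text
[ 0.45821177 -0.0552564   0.22024426] 0.055539078291350644
lid_small 0.66 [235.2, 163.8, 272.7, 201.2] 1311
(array([457.9869753 , -53.24267849]), np.float64(0.8880277813069072))
lid_medium 0.94 [229.0, 150.9, 282.9, 195.8] 836
(array([458.08046529, -52.62058001]), np.float64(0.3488717881831225))
lid_large 0.83 [220.6, 136.1, 285.5, 193.3] 935
(array([456.46144602, -51.18032436]), np.float64(0.29094915849211145))
lid_large 0.39 [433.1, 316.4, 502.7, 377.0] 745
(array([458., -53.]), np.float64(-0.0))
lid_box 0.98 [109.6, 0.0, 232.2, 52.8] 4848
(array([456.        , -54.        , -26.92901637]), np.float64(-0.0))
lid_box 0.95 [322.1, 46.8, 440.2, 142.2] 7327
(array([456.        , -54.        , -26.92901637]), np.float64(-0.0))
```

View pics/w_st.png

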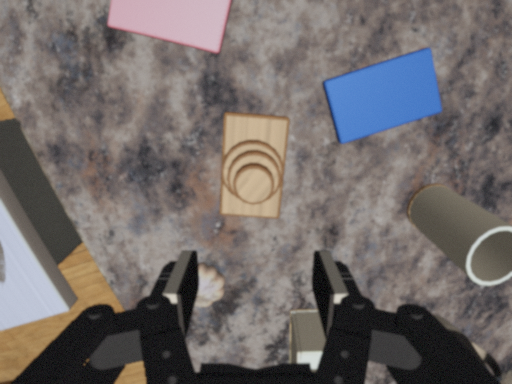

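View pics/w_stz.png

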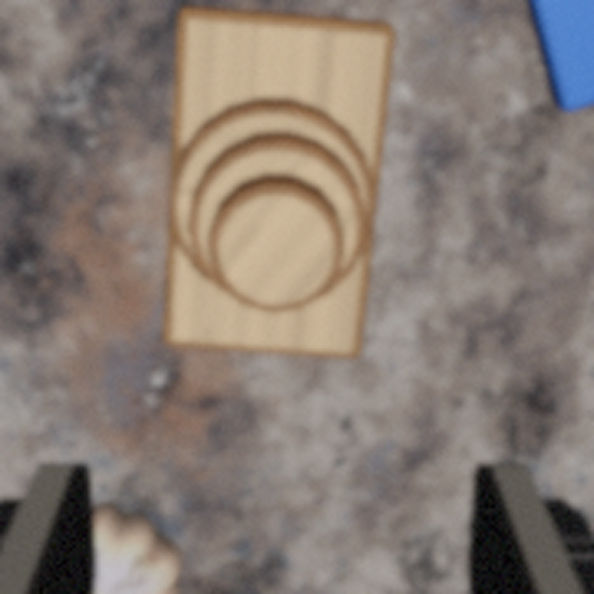

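```bash
python3 - <<'E'
from h import *
s,im=pickle.load(open('w_st.pkl','rb')); T=cam(im,s)
g=lambda x,y,z: print(unproj(im,T,[x/3.3+170-.5,y/3.3+110-.5],z).round(4)[0])
g(276,243,.083)
for p in [(182,10),(392,24),(359,355),(167,344)]: g(*p,.02)
delta((.458,-.053,.078),-20)
E
```

```text
[ 0.4579 -0.0514  0.083 ]
[0.4497 0.0091 0.02  ]
[ 0.5076 -0.0165  0.02  ]
[ 0.4634 -0.1151  0.02  ]
[ 0.405  -0.0895  0.02  ]
lin [  1.7  -0.6 142.2] ang [-0.01  0.   -0.07] pos [ 0.458  -0.0548  0.2202] t 6.7
```

Call:
servo_tool:
  commands:
    - {"linear": [2.2, -0.6, 40], "angular": [0, 0, 0], "gripper": 0.3}
    - {"linear": [2.2, -0.6, 80], "angular": [0, 0, 0], "gripper": 0.3}
    - {"linear": [2.2, -0.6, 100], "angular": [0, 0, 0], "gripper": 0.3}
    - {"linear": [2.2, -0.6, 115], "angular": [0, 0, 0], "gripper": 0.3}
    - {"linear": [2.2, -0.6, 125], "angular": [0, 0, 0], "gripper": 0.3}
    - {"linear": [2.2, -0.6, 133], "angular": [0, 0, 0], "gripper": 0.3}
    - {"linear": [2.2, -0.6, 139], "angular": [0, 0, 0], "gripper": 0.3}
    - {"linear": [2.2, -0.6, 142], "angular": [0, 0, 0], "gripper": 0.3}
    - {"linear": [2.2, -0.6, 142], "angular": [0, 0, 0], "gripper": 0.3}
    - {"linear": [2.2, -0.6, 142], "angular": [0, 0, 0], "gripper": 0.3}

```text
time_s: 7.7
position: [0.4583, -0.0519, 0.0787]
tool_rot: [[0.342, 0.94, 0.001], [0.94, -0.342, -0.0], [-0.0, 0.001, -1.0]]
ft_force: [-0.5, 0.4, -0.3]
grip_width: 0.0556
```

```bash
python3 - <<'E'
from h import *
s,im,T,rs=look(None,'w_g1'); print(s['position'],s['grip_width'],s['ft_force'])
s,im=shot('scene','sc1'); cv2.imwrite('pics/sc1z.png',cv2.resize(im['frame'][140:260,190:310],None,fx=5,fy=5,interpolation=2))
E
```

```text
[ 0.45833867 -0.05188197  0.07868475] 0.05559246706586091 [-0.48951392  0.37910805 -0.31264029]
```

View pics/w_g1.png

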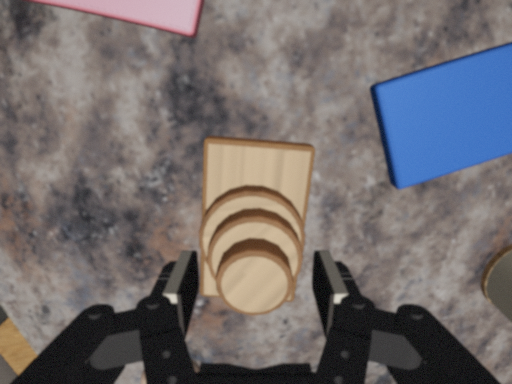

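View pics/sc1z.png

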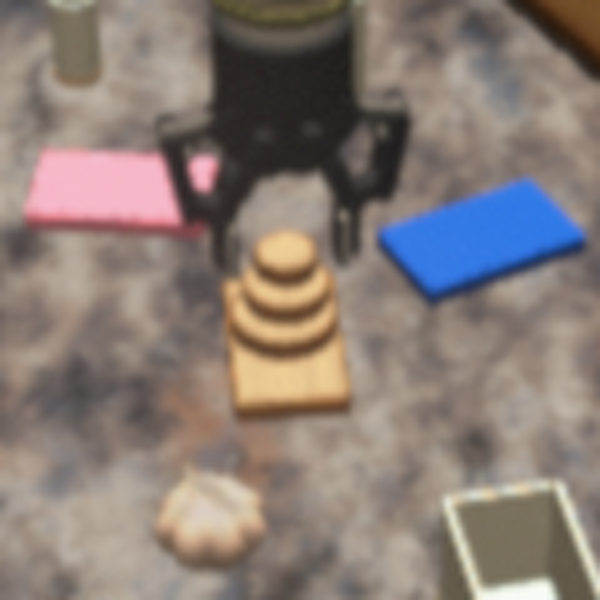

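Call:
servo_tool:
  commands:
    - {"linear": [0, 0, 0], "angular": [0, 0, 0], "gripper": -0.4}
    - {"linear": [0, 0, 0], "angular": [0, 0, 0], "gripper": -0.4}
    - {"linear": [0, 0, 0], "angular": [0, 0, 0], "gripper": -0.4}
    - {"linear": [0, 0, 0], "angular": [0, 0, 0], "gripper": -0.4}
    - {"linear": [0, 0, 0], "angular": [0, 0, 0], "gripper": -0.4}
    - {"linear": [0, 0, 0], "angular": [0, 0, 0], "gripper": -0.4}
  force: 40

```text
time_s: 8.4
position: [0.4583, -0.0518, 0.0788]
tool_rot: [[0.342, 0.94, 0.001], [0.94, -0.342, -0.0], [-0.0, 0.001, -1.0]]
ft_force: [-1.6, 0.2, 5.9]
grip_width: 0.0341
```

```bash
python3 - <<'E'
from h import *
s,im,T,rs=look(None,'w_g2'); print(s['position'],s['grip_width'],s['ft_force'])
print(proj(im,[s['position'],s['position']+[0,0,.006]],T))
E
```

```text
[ 0.45825015 -0.05184286  0.07879322] 0.03412278141296694 [-1.59320766  0.1866819   5.93708333]
[[255.10973798 275.64107702]
 [255.12131747 282.99924686]]
```

View pics/w_g2.png

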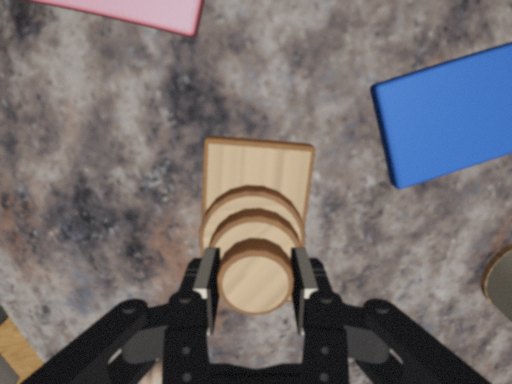

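Call:
servo_tool:
  commands:
    - {"linear": [0, 0, -5], "angular": [0, 0, 0], "gripper": -0.4}
    - {"linear": [0, 0, -15], "angular": [0, 0, 0], "gripper": -0.4}
    - {"linear": [0, 0, -35], "angular": [0, 0, 0], "gripper": -0.4}
    - {"linear": [0, 0, -60], "angular": [0, 0, 0], "gripper": -0.4}
    - {"linear": [0, 0, -80], "angular": [0, 0, 0], "gripper": -0.4}
    - {"linear": [0, 0, -90], "angular": [0, 0, 0], "gripper": -0.4}
    - {"linear": [0, 0, -90], "angular": [0, 0, 0], "gripper": -0.4}

```text
time_s: 9.15
position: [0.4586, -0.0519, 0.1696]
tool_rot: [[0.342, 0.94, 0.003], [0.94, -0.342, -0.001], [-0.0, 0.003, -1.0]]
ft_force: [0.6, -0.1, 0.1]
grip_width: 0.034
```

```bash
python3 - <<'E'
from h import *
s,im,T,rs=look(None,'w_g3'); print(s['position'],s['grip_width'],s['ft_force'])
s,im=shot('scene','sc2'); cv2.imwrite('pics/sc2z.png',cv2.resize(im['frame'][110:260,190:310],None,fx=4,fy=4,interpolation=2))
delta((.4785,.2700,.17),-20)
E
```

```text
[ 0.45856223 -0.0519275   0.1695694 ] 0.03402914196066482 [ 0.60148343 -0.07546637  0.13414953]
lin [309.4 -90.6  -2.1] ang [-0.05 -0.   -0.  ] pos [ 0.4578 -0.0517  0.1678] t 9.25
```

View pics/w_g3.png

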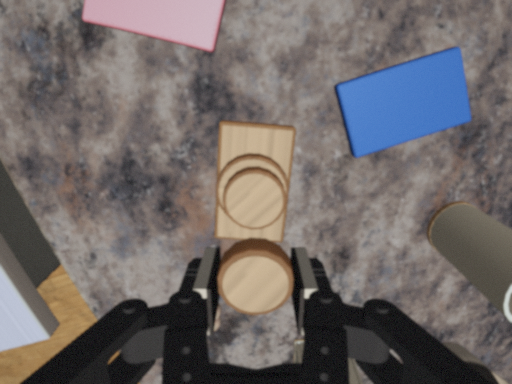

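View pics/sc2z.png

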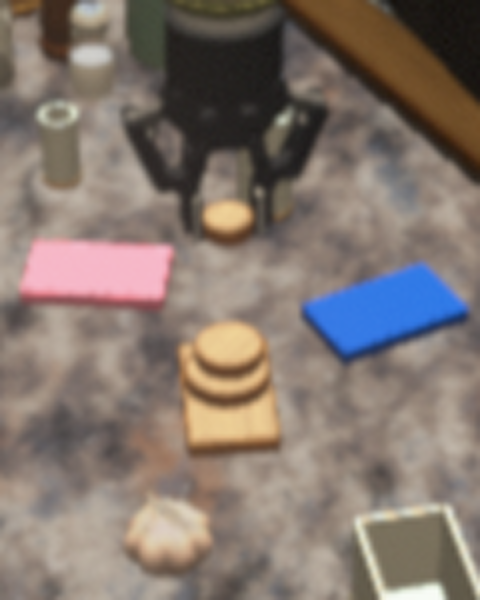

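Call:
servo_tool:
  commands:
    - {"linear": [25, -7, -2], "angular": [0, 0, 0], "gripper": -0.4}
    - {"linear": [65, -19, -2], "angular": [0, 0, 0], "gripper": -0.4}
    - {"linear": [110, -32, -2], "angular": [0, 0, 0], "gripper": -0.4}
    - {"linear": [155, -45, -2], "angular": [0, 0, 0], "gripper": -0.4}
    - {"linear": [200, -58, -2], "angular": [0, 0, 0], "gripper": -0.4}
    - {"linear": [245, -71, -2], "angular": [0, 0, 0], "gripper": -0.4}
    - {"linear": [285, -83, 5], "angular": [0, 0, 0], "gripper": -0.4}
    - {"linear": [305, -90, 20], "angular": [0, 0, 0], "gripper": -0.4}
    - {"linear": [310, -91, 30], "angular": [0, 0, 0], "gripper": -0.4}
    - {"linear": [310, -91, 38], "angular": [0, 0, 0], "gripper": -0.4}
    - {"linear": [310, -91, 38], "angular": [0, 0, 0], "gripper": -0.4}
    - {"linear": [310, -91, 38], "angular": [0, 0, 0], "gripper": -0.4}

```text
time_s: 10.45
position: [0.4789, 0.2695, 0.1304]
tool_rot: [[0.343, 0.939, -0.0], [0.939, -0.343, -0.0], [-0.0, -0.0, -1.0]]
ft_force: [0.1, 0.2, -0.1]
grip_width: 0.0342
```

```bash
python3 - <<'E'
from h import *
s,im,T,rs=look('pot_small','w_p1'); print(s['position'],s['grip_width'],s['ft_force'])
if rs: print(fit([(im,T,rs[0]['pixels'])],K['pot_small'],(.4785,.2705,0)))
for n in ['top','scene']:
  s,m=shot(n,n+'_p1'); pickle.dump(m,open(n+'_p1.pkl','wb'))
E
python3 - <<'E'
import cv2
a=cv2.imread('pics/w_p1.png')[150:350,155:355];b=cv2.imread('pics/scene_p1.png')[90:190,150:250]
cv2.imwrite('pics/p1z.png',cv2.hconcat([cv2.resize(a,(400,400)),cv2.resize(b,(400,400))]))
E
```

```text
pot_small 0.69 [231. 169. 276. 241.] 2615
[0.47893073 0.26954912 0.13043705] 0.034229115373018947 [ 0.10214646  0.19150668 -0.08823885]
(array([479.03316593, 271.48979235]), np.float64(0.9412415100300111))
```

View pics/p1z.png

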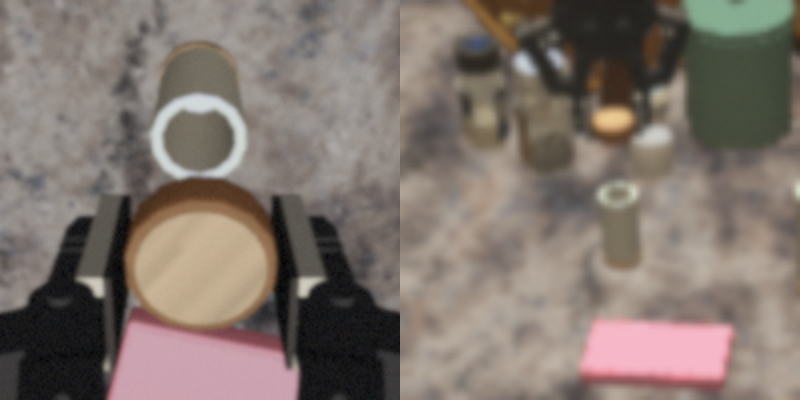

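```bash
cat >> h.py <<'E'
def rim(im,T,seed,z,Ds,thr=150,rad=60):
    """bright ring: threshold, component nearest seed; fit outer contour circle"""
    g=cv2.cvtColor(im['frame'],cv2.COLOR_BGR2GRAY); S=4
    G=cv2.resize(g,None,fx=S,fy=S,interpolation=cv2.INTER_CUBIC)
    m=(G>thr).astype(np.uint8); x,y=seed
    cs,_=cv2.findContours(m,cv2.RETR_LIST,cv2.CHAIN_APPROX_NONE); o=[]
    for c in cs:
        c=c[:,0]/S+.5/S-.5
        if len(c)<80 or np.hypot(*(c.mean(0)-seed))>rad: continue
        o.append((ell(im,T,c,Ds,z),len(c)))
    return o
E
python3 - <<'E'
from h import *
s,im=pickle.load(open('w_p1.pkl','rb')); T=cam(im,s)
print(unproj(im,T,[254.5,219],.065), unproj(im,T,[255.2,283],s['position'][2]+.006-.0005))
for t in (140,160,180):
  for o in rim(im,T,(254.5,219),.065,.032,t): print(t,o)
E
```

```text
[[0.47883459 0.27042617 0.065     ]] [[0.47885171 0.26921951 0.13593705]]
140 ((array([0.44137076, 0.26673749, 0.00684226]), np.float64(0.0005707006220651942)), 88)
140 ((array([0.47837561, 0.27000815, 0.01129394]), np.float64(0.0006006475562608008)), 387)
140 ((array([0.47939813, 0.26923063, 0.01682581]), np.float64(0.0028313985824678597)), 735)
140 ((array([0.49038576, 0.2860056 , 0.02263784]), np.float64(0.002380855523321152)), 386)
140 ((array([0.57657128, 0.31028398, 0.07771675]), np.float64(0.016618246857312512)), 4857)
160 ((array([0.47879694, 0.2710342 , 0.01417405]), np.float64(0.0021576052153492926)), 924)
180 ((array([-0.15391274,  1.1718606 ,  1.12406061]), np.float64(0.0015881567089872622)), 524)
180 ((array([0.47858894, 0.27072452, 0.01401901]), np.float64(0.001792716222298786)), 872)
```

Call:
servo_tool:
  commands:
    - {"linear": [1.2, 0, 15], "angular": [0, 0, 0], "gripper": -0.4}
    - {"linear": [1.2, 0, 30], "angular": [0, 0, 0], "gripper": -0.4}
    - {"linear": [1.2, 0, 38], "angular": [0, 0, 0], "gripper": -0.4}
    - {"linear": [1.2, 0, 43], "angular": [0, 0, 0], "gripper": -0.4}
    - {"linear": [1.2, 0, 47], "angular": [0, 0, 0], "gripper": -0.4}
    - {"linear": [1.2, 0, 50], "angular": [0, 0, 0], "gripper": -0.4}
    - {"linear": [1.2, 0, 52], "angular": [0, 0, 0], "gripper": -0.4}
    - {"linear": [1.2, 0, 54], "angular": [0, 0, 0], "gripper": -0.4}
    - {"linear": [1.2, 0, 55], "angular": [0, 0, 0], "gripper": -0.4}
    - {"linear": [1.2, 0, 55.5], "angular": [0, 0, 0], "gripper": -0.4}
    - {"linear": [1.2, 0, 55.5], "angular": [0, 0, 0], "gripper": -0.4}

```text
time_s: 11.75
position: [0.4791, 0.2717, 0.0749]
tool_rot: [[0.342, 0.94, 0.0], [0.94, -0.342, 0.0], [0.0, 0.0, -1.0]]
ft_force: [0.1, 0.1, 0.0]
grip_width: 0.0342
```

```bash
python3 - <<'E'
from h import *
s,im,T,rs=look(None,'w_p2'); print(s['position'],s['grip_width'],s['ft_force'])
cv2.imwrite('pics/w_p2z.png',cv2.resize(im['frame'][150:350,155:355],None,fx=3,fy=3))
E
```

```text
[0.47911177 0.27174435 0.0748805 ] 0.034180990853705184 [0.09798319 0.06224835 0.03242427]
```

View pics/w_p2z.png

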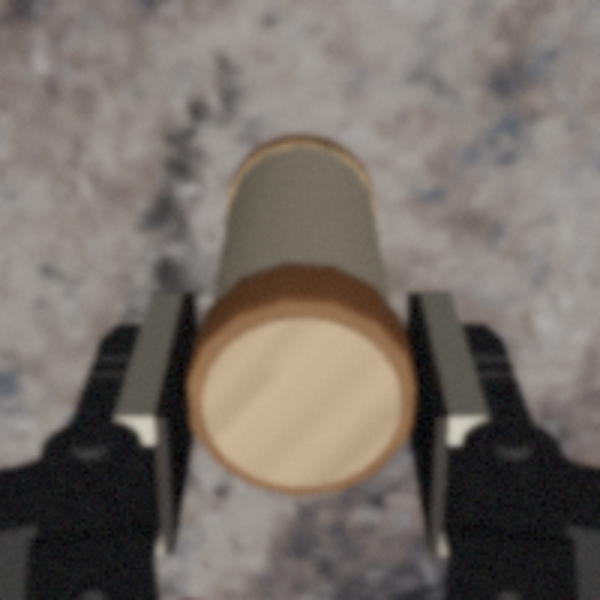

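Call:
servo_tool:
  commands:
    - {"linear": [0, 0, 0.6], "angular": [0, 0, 0], "gripper": -0.4}
    - {"linear": [0, 0, 1.2], "angular": [0, 0, 0], "gripper": -0.4}
    - {"linear": [0, 0, 1.2], "angular": [0, 0, 0], "gripper": -0.4}

```text
time_s: 12.1
position: [0.4792, 0.2718, 0.0739]
tool_rot: [[0.342, 0.94, 0.0], [0.94, -0.342, 0.0], [0.0, 0.0, -1.0]]
ft_force: [0.1, -0.5, 3.1]
grip_width: 0.0339
```

Contact at 3 N at the expected height (73.9 vs 73.8 mm). Release and back off.

Call:
servo_tool:
  commands:
    - {"linear": [0, 0, 0], "angular": [0, 0, 0], "gripper": -0.1}
    - {"linear": [0, 0, 0], "angular": [0, 0, 0], "gripper": 0.1}
    - {"linear": [0, 0, 0], "angular": [0, 0, 0], "gripper": 0.35}
    - {"linear": [0, 0, 0], "angular": [0, 0, 0], "gripper": 0.35}
    - {"linear": [0, 0, -10], "angular": [0, 0, 0], "gripper": 0.35}
    - {"linear": [0, 0, -40], "angular": [0, 0, 0], "gripper": 0.35}
    - {"linear": [0, 0, -80], "angular": [0, 0, 0], "gripper": 0.35}
    - {"linear": [0, 0, -100], "angular": [0, 0, 0], "gripper": 0.35}
    - {"linear": [0, 0, -100], "angular": [0, 0, 0], "gripper": 0.5}

```text
time_s: 13.0
position: [0.4802, 0.2722, 0.1773]
tool_rot: [[0.342, 0.94, 0.006], [0.94, -0.342, 0.002], [0.004, 0.005, -1.0]]
ft_force: [0.2, 0.4, -1.0]
grip_width: 0.0639
```

```bash
python3 - <<'E'
from h import *
s,im,T,rs=look(None,'w_p3'); print(s['position'],s['grip_width'],s['ft_force'])
a=cv2.resize(im['frame'][130:290,175:335],(400,400))
s,im=shot('scene','sc3'); b=cv2.resize(im['frame'][110:190,160:240],(400,400))
cv2.imwrite('pics/p3z.png',cv2.hconcat([a,b]))
delta((.4575,-.0525,.17),-20)
E
```

```text
[0.480172   0.2721756  0.17729578] 0.06393149183392856 [ 0.17084522  0.350504   -1.03350448]
lin [-312.    90.8    3.7] ang [ 0.01 -0.01  0.  ] pos [0.4788 0.2717 0.1737] t 13.1
```

View pics/p3z.png

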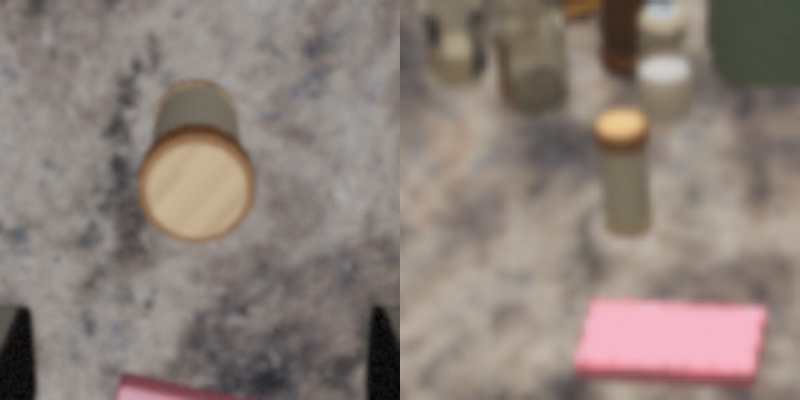

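Call:
servo_tool:
  commands:
    - {"linear": [-312, 91, -26], "angular": [0, 0, 0], "gripper": 0.65}
    - {"linear": [-312, 91, -26], "angular": [0, 0, 0], "gripper": 0.65}
    - {"linear": [-312, 91, -26], "angular": [0, 0, 0], "gripper": 0.65}
    - {"linear": [-312, 91, -26], "angular": [0, 0, 0], "gripper": 0.65}
    - {"linear": [-312, 91, -26], "angular": [0, 0, 0], "gripper": 0.65}
    - {"linear": [-312, 91, -26], "angular": [0, 0, 0], "gripper": 0.65}
    - {"linear": [-312, 91, -26], "angular": [0, 0, 0], "gripper": 0.65}
    - {"linear": [-312, 91, -26], "angular": [0, 0, 0], "gripper": 0.65}
    - {"linear": [-312, 91, -26], "angular": [0, 0, 0], "gripper": 0.65}
    - {"linear": [-312, 91, -26], "angular": [0, 0, 0], "gripper": 0.65}
    - {"linear": [-312, 91, -26], "angular": [0, 0, 0], "gripper": 0.65}

```text
time_s: 14.2
position: [0.4578, -0.0515, 0.1993]
tool_rot: [[0.34, 0.94, -0.001], [0.94, -0.34, 0.0], [0.0, -0.001, -1.0]]
ft_force: [0.3, -0.2, -0.3]
grip_width: 0.0704
```

```bash
python3 - <<'E'
from h import *
s,im,T,rs=look('lid_medium','w_m0'); print(s['position'],s['grip_width'])
for r in rs[:2]: print(fit([(im,T,r['pixels'])],K['lid_medium'],(.458,-.053,0)))
print(proj(im,[[.458,-.0525,.063]],T))
cv2.imwrite('pics/w_m0z.png',cv2.resize(im['frame'][110:270,175:335],None,fx=3.5,fy=3.5))
E
```

```text
lid_medium 0.8 [230. 156. 285. 215.] 2581
[ 0.45775075 -0.0514611   0.1992707 ] 0.07037691560160982
(array([458.22794202, -52.5193799 ]), np.float64(0.9476414552966831))
[[255.90835611 188.39063242]]
```

View pics/w_m0z.png

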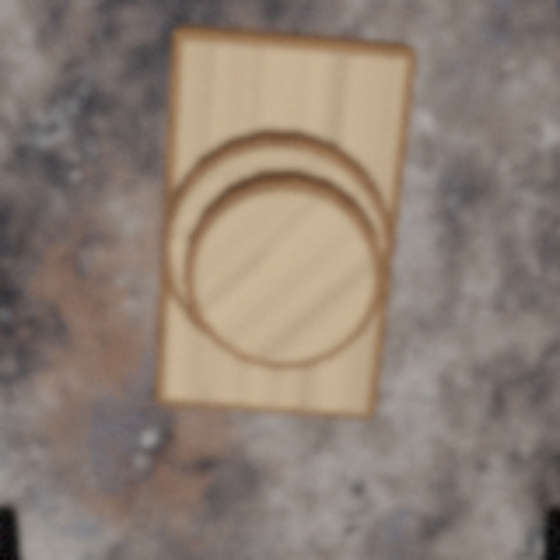

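Call:
servo_tool:
  commands:
    - {"linear": [-0.8, 0.7, 40], "angular": [0, 0, 0], "gripper": 0.65}
    - {"linear": [-0.8, 0.7, 80], "angular": [0, 0, 0], "gripper": 0.65}
    - {"linear": [-0.8, 0.7, 105], "angular": [0, 0, 0], "gripper": 0.65}
    - {"linear": [-0.8, 0.7, 120], "angular": [0, 0, 0], "gripper": 0.65}
    - {"linear": [-0.8, 0.7, 130], "angular": [0, 0, 0], "gripper": 0.65}
    - {"linear": [-0.8, 0.7, 137], "angular": [0, 0, 0], "gripper": 0.65}
    - {"linear": [-0.8, 0.7, 141], "angular": [0, 0, 0], "gripper": 0.65}
    - {"linear": [-0.8, 0.7, 141], "angular": [0, 0, 0], "gripper": 0.65}
    - {"linear": [-0.8, 0.7, 141], "angular": [0, 0, 0], "gripper": 0.65}

```text
time_s: 15.2
position: [0.4585, -0.0536, 0.0591]
tool_rot: [[0.342, 0.94, 0.001], [0.94, -0.342, -0.0], [-0.0, 0.001, -1.0]]
ft_force: [-0.9, 0.0, 0.0]
grip_width: 0.0707
```

Call:
servo_tool:
  commands:
    - {"linear": [0, 0, 0], "angular": [0, 0, 0], "gripper": 0.0}
    - {"linear": [0, 0, 0], "angular": [0, 0, 0], "gripper": 0.0}
    - {"linear": [0, 0, 0], "angular": [0, 0, 0], "gripper": 0.0}
    - {"linear": [0, 0, 0], "angular": [0, 0, 0], "gripper": 0.0}
    - {"linear": [0, 0, 0], "angular": [0, 0, 0], "gripper": 0.0}
    - {"linear": [0, 0, 0], "angular": [0, 0, 0], "gripper": 0.0}
  force: 40

```text
time_s: 15.8
position: [0.4585, -0.0536, 0.0595]
tool_rot: [[0.342, 0.94, 0.001], [0.94, -0.342, -0.0], [-0.0, 0.001, -1.0]]
ft_force: [-2.4, 0.4, 7.6]
grip_width: 0.0479
```

```bash
python3 - <<'E'
from h import *
s,im,T,rs=look(None,'w_m1'); print(s['position'],s['grip_width'],s['ft_force'])
print(proj(im,[s['position']+[0,0,.005]],T))
cv2.imwrite('pics/w_m1z.png',cv2.resize(im['frame'][130:350,145:365],None,fx=2.7,fy=2.7))
E
```

```text
[ 0.45846523 -0.05364617  0.05945374] 0.04788147213470589 [-2.37021708  0.44711813  7.60865181]
[[255.12612747 281.73527666]]
```

View pics/w_m1z.png

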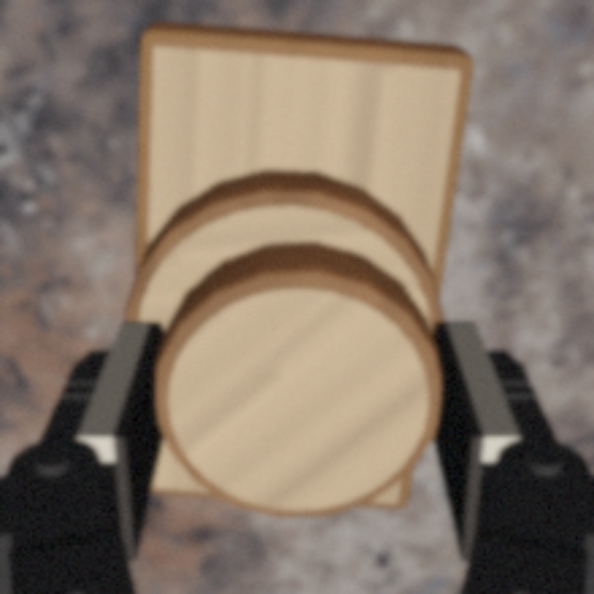

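Call:
servo_tool:
  commands:
    - {"linear": [0, 0, -5], "angular": [0, 0, 0], "gripper": 0.0}
    - {"linear": [0, 0, -15], "angular": [0, 0, 0], "gripper": 0.0}
    - {"linear": [0, 0, -35], "angular": [0, 0, 0], "gripper": 0.0}
    - {"linear": [0, 0, -65], "angular": [0, 0, 0], "gripper": 0.0}
    - {"linear": [0, 0, -95], "angular": [0, 0, 0], "gripper": 0.0}
    - {"linear": [0, 0, -110], "angular": [0, 0, 0], "gripper": 0.0}
    - {"linear": [0, 0, -115], "angular": [0, 0, 0], "gripper": 0.0}
    - {"linear": [0, 0, -115], "angular": [0, 0, 0], "gripper": 0.0}

```text
time_s: 16.65
position: [0.4583, -0.0536, 0.1742]
tool_rot: [[0.342, 0.94, 0.001], [0.94, -0.342, -0.0], [-0.0, 0.001, -1.0]]
ft_force: [0.5, -0.5, -1.4]
grip_width: 0.0483
```

```bash
python3 - <<'E'
from h import *
s,im,T,rs=look(None,'w_m2'); print(s['position'],s['grip_width'],s['ft_force'])
print(proj(im,[s['position']+[0,0,.004]],T))
cv2.imwrite('pics/w_m2z.png',cv2.resize(im['frame'][130:350,145:365],None,fx=2.7,fy=2.7))
delta((.605,.150,.165),-20)
E
```

```text
[ 0.45827611 -0.05356077  0.17416458] 0.04827278699378115 [ 0.45651296 -0.47374897 -1.36876523]
[[255.12210069 280.48648421]]
lin [241.5  68.6   8.3] ang [-0.03  0.   -0.  ] pos [ 0.458  -0.0535  0.1734] t 16.7
```

View pics/w_m2z.png

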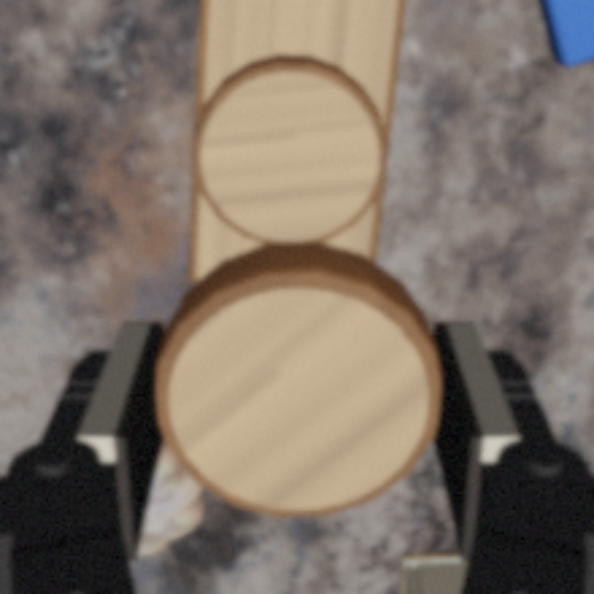

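Call:
servo_tool:
  commands:
    - {"linear": [25, 7, 0], "angular": [0, 0, 0], "gripper": 0.0}
    - {"linear": [65, 18, 0], "angular": [0, 0, 0], "gripper": 0.0}
    - {"linear": [110, 31, 2], "angular": [0, 0, 0], "gripper": 0.0}
    - {"linear": [155, 44, 4], "angular": [0, 0, 0], "gripper": 0.0}
    - {"linear": [200, 57, 6], "angular": [0, 0, 0], "gripper": 0.0}
    - {"linear": [230, 65, 8], "angular": [0, 0, 0], "gripper": 0.0}
    - {"linear": [241.5, 68.5, 8.5], "angular": [0, 0, 0], "gripper": 0.0}
    - {"linear": [241.5, 68.5, 8.5], "angular": [0, 0, 0], "gripper": 0.0}
    - {"linear": [241.5, 68.5, 8.5], "angular": [0, 0, 0], "gripper": 0.0}

```text
time_s: 17.6
position: [0.6046, 0.149, 0.1645]
tool_rot: [[0.343, 0.94, -0.002], [0.94, -0.343, -0.0], [-0.001, -0.001, -1.0]]
ft_force: [-0.6, 0.7, -0.4]
grip_width: 0.0481
```

```bash
python3 - <<'E'
from h import *
s,im,T,rs=look('pot_medium','w_m3'); print(s['position'],s['grip_width'],s['ft_force'])
if rs: print(fit([(im,T,rs[0]['pixels'])],K['pot_medium'],(.605,.1505,0)))
for o in rim(im,T,(255,210),.095,.046,165): print(o)
a=im['frame'][130:350,145:365]
cv2.imwrite('pics/w_m3z.png',cv2.resize(a,None,fx=2.7,fy=2.7))
E
```

```text
pot_medium 0.91 [220. 151. 289. 227.] 3831
[0.60455322 0.14900995 0.16451374] 0.04809834595991008 [-0.59456158  0.66279587 -0.3571908 ]
(array([605.91226312, 153.9458543 ]), np.float64(0.7636111562144811))
((array([0.60471474, 0.15171631, 0.02129963]), np.float64(0.0032841950934304038)), 932)
```

View pics/w_m3z.png

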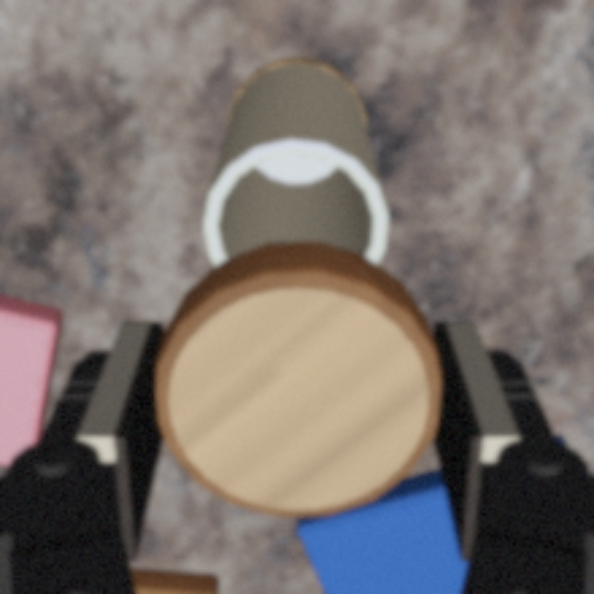

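```bash
python3 - <<'E'
from h import *
s,im=pickle.load(open('w_m3.pkl','rb')); T=cam(im,s)
pz=np.array([(203,225),(389,225),(296,137),(240,153),(352,153),(212,262),(382,262)])/2.7+[145,130]-.3
P=unproj(im,T,pz,.095)[:,:2]
from scipy.optimize import least_squares
r=least_squares(lambda q:np.hypot(P[:,0]-q[0],P[:,1]-q[1])-.023,P.mean(0)); print(r.x,r.fun*1000)
print(unproj(im,T,np.array([299,402])/2.7+[145,130]-.3,s['position'][2]+.0035))
s=env.observe();print(s['position'])
E
```

```text
[0.60503419 0.15181935] [-0.12443604 -0.31360631 -0.10738919  0.18930271  0.10884922  0.02778309
  0.28565149]
[[0.60493515 0.14960371 0.16801374]]
[0.60468431 0.14861918 0.16520624]
```

Call:
servo_tool:
  commands:
    - {"linear": [2.2, -0.9, 15], "angular": [0, 0, 0], "gripper": 0.0}
    - {"linear": [2.2, -0.9, 30], "angular": [0, 0, 0], "gripper": 0.0}
    - {"linear": [2.2, -0.9, 40], "angular": [0, 0, 0], "gripper": 0.0}
    - {"linear": [2.2, -0.9, 46], "angular": [0, 0, 0], "gripper": 0.0}
    - {"linear": [2.2, -0.9, 50], "angular": [0, 0, 0], "gripper": 0.0}
    - {"linear": [2.2, -0.9, 53], "angular": [0, 0, 0], "gripper": 0.0}
    - {"linear": [2.2, -0.9, 55], "angular": [0, 0, 0], "gripper": 0.0}
    - {"linear": [2.2, -0.9, 57], "angular": [0, 0, 0], "gripper": 0.0}
    - {"linear": [2.2, -0.9, 58], "angular": [0, 0, 0], "gripper": 0.0}
    - {"linear": [2.2, -0.9, 58], "angular": [0, 0, 0], "gripper": 0.0}

```text
time_s: 18.7
position: [0.6051, 0.1523, 0.1071]
tool_rot: [[0.342, 0.94, -0.0], [0.94, -0.342, 0.0], [-0.0, -0.0, -1.0]]
ft_force: [-0.4, -0.3, -0.5]
grip_width: 0.0478
```

Call:
servo_tool:
  commands:
    - {"linear": [0, 0, 0.5], "angular": [0, 0, 0], "gripper": 0.0}
    - {"linear": [0, 0, 1], "angular": [0, 0, 0], "gripper": 0.0}
    - {"linear": [0, 0, 1], "angular": [0, 0, 0], "gripper": 0.0}

```text
time_s: 19.0
position: [0.6051, 0.1523, 0.1061]
tool_rot: [[0.342, 0.94, 0.0], [0.94, -0.342, -0.0], [0.0, 0.0, -1.0]]
ft_force: [0.5, 0.4, 0.1]
grip_width: 0.0477
```

```bash
python3 - <<'E'
from h import *
s,im,T,rs=look(None,'w_m4'); print(s['position'],s['grip_width'],s['ft_force'])
a=cv2.resize(im['frame'][130:350,145:365],(400,400))
s,im=shot('scene','sc4'); b=cv2.resize(im['frame'][90:190,200:300],(400,400))
cv2.imwrite('pics/m4z.png',cv2.hconcat([a,b]))
E
```

```text
[0.60511892 0.15232181 0.10612583] 0.04767145333783026 [0.52317713 0.42049664 0.12218552]
```

View pics/m4z.png

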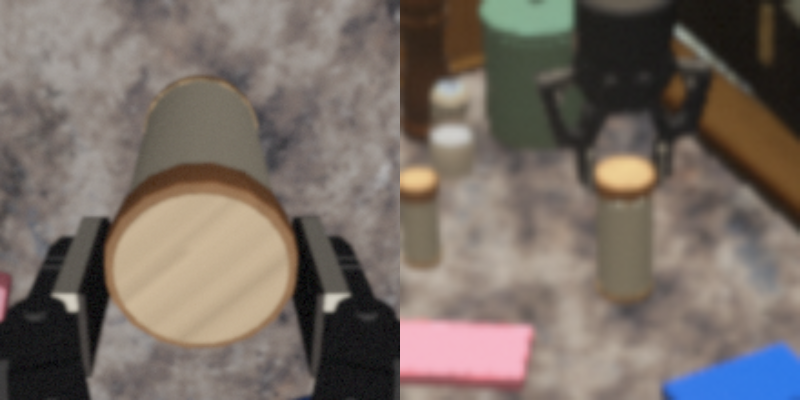

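Call:
servo_tool:
  commands:
    - {"linear": [0, 0, 0.5], "angular": [0, 0, 0], "gripper": 0.0}
    - {"linear": [0, 0, 1], "angular": [0, 0, 0], "gripper": 0.0}
    - {"linear": [0, 0, 1], "angular": [0, 0, 0], "gripper": 0.0}

```text
time_s: 19.4
position: [0.6053, 0.1523, 0.1056]
tool_rot: [[0.342, 0.94, 0.001], [0.94, -0.342, 0.0], [0.0, 0.001, -1.0]]
ft_force: [-1.0, -0.3, 3.8]
grip_width: 0.0485
```

Contact at 105.6 mm as predicted. Release.

Call:
servo_tool:
  commands:
    - {"linear": [0, 0, 0], "angular": [0, 0, 0], "gripper": 0.2}
    - {"linear": [0, 0, 0], "angular": [0, 0, 0], "gripper": 0.4}
    - {"linear": [0, 0, 0], "angular": [0, 0, 0], "gripper": 0.65}
    - {"linear": [0, 0, 0], "angular": [0, 0, 0], "gripper": 0.65}
    - {"linear": [0, 0, -10], "angular": [0, 0, 0], "gripper": 0.65}
    - {"linear": [0, 0, -40], "angular": [0, 0, 0], "gripper": 0.65}
    - {"linear": [0, 0, -75], "angular": [0, 0, 0], "gripper": 0.65}
    - {"linear": [0, 0, -90], "angular": [0, 0, 0], "gripper": 0.65}
    - {"linear": [0, 0, -90], "angular": [0, 0, 0], "gripper": 0.65}

```text
time_s: 20.3
position: [0.606, 0.1524, 0.1983]
tool_rot: [[0.342, 0.94, 0.006], [0.94, -0.342, 0.0], [0.002, 0.005, -1.0]]
ft_force: [-0.2, 0.8, -1.2]
grip_width: 0.0704
```

```bash
python3 - <<'E'
from h import *
s,im,T,rs=look(None,'w_m5'); print(s['position'],s['grip_width'],s['ft_force'])
a=cv2.resize(im['frame'][130:290,175:335],(400,400))
s,im=shot('scene','sc5'); b=cv2.resize(im['frame'][110:190,210:290],(400,400))
cv2.imwrite('pics/m5z.png',cv2.hconcat([a,b]))
delta((.457,-.053,.19),-24.3)
E
```

```text
[0.60601809 0.15242632 0.19834541] 0.0703567016830093 [-0.15544291  0.80149248 -1.16266891]
lin [-243.5  -68.7    4.9] ang [-0.03  0.01  4.3 ] pos [0.6048 0.1523 0.1948] t 20.4
```

View pics/m5z.png

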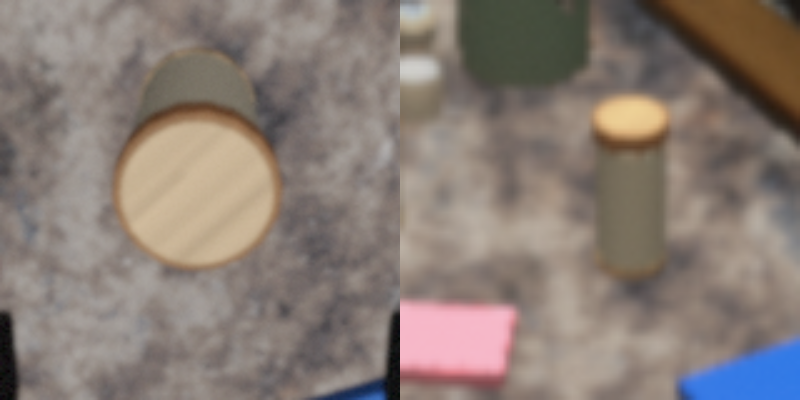

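Call:
servo_tool:
  commands:
    - {"linear": [-243.5, -68.5, 5], "angular": [0, 0, 4.3], "gripper": 1}
    - {"linear": [-243.5, -68.5, 5], "angular": [0, 0, 4.3], "gripper": 1}
    - {"linear": [-243.5, -68.5, 5], "angular": [0, 0, 4.3], "gripper": 1}
    - {"linear": [-243.5, -68.5, 5], "angular": [0, 0, 4.3], "gripper": 1}
    - {"linear": [-243.5, -68.5, 5], "angular": [0, 0, 4.3], "gripper": 1}
    - {"linear": [-243.5, -68.5, 5], "angular": [0, 0, 4.3], "gripper": 1}
    - {"linear": [-243.5, -68.5, 5], "angular": [0, 0, 4.3], "gripper": 1}
    - {"linear": [-243.5, -68.5, 5], "angular": [0, 0, 4.3], "gripper": 1}

```text
time_s: 21.2
position: [0.4577, -0.0525, 0.1896]
tool_rot: [[0.411, 0.912, -0.001], [0.912, -0.411, 0.001], [0.0, -0.001, -1.0]]
ft_force: [-0.4, 0.6, -0.6]
grip_width: 0.0855
```

```bash
python3 - <<'E'
from h import *
s,im,T,rs=look('lid_large','w_l0'); print(s['position'],s['grip_width'])
for r in rs[:2]: print(fit([(im,T,r['pixels'])],K['lid_large'],(.458,-.053,0)))
print(proj(im,[[.458,-.0525,.042]],T))
cv2.imwrite('pics/w_l0z.png',cv2.resize(im['frame'][90:270,165:345],None,fx=3.2,fy=3.2))
delta((.458,-.053,.0378),-24.3)
E
```

```text
lid_large 0.66 [218. 146. 291. 219.] 3703
[ 0.45774503 -0.05246813  0.18960738] 0.08548412432418
(array([456.67218285, -52.08581112]), np.float64(0.9639520665199315))
[[255.56997893 183.49203728]]
lin [ -0.8   0.5 151.9] ang [-0.04 -0.01  0.1 ] pos [ 0.4579 -0.0521  0.1897] t 21.3
```

View pics/w_l0z.png

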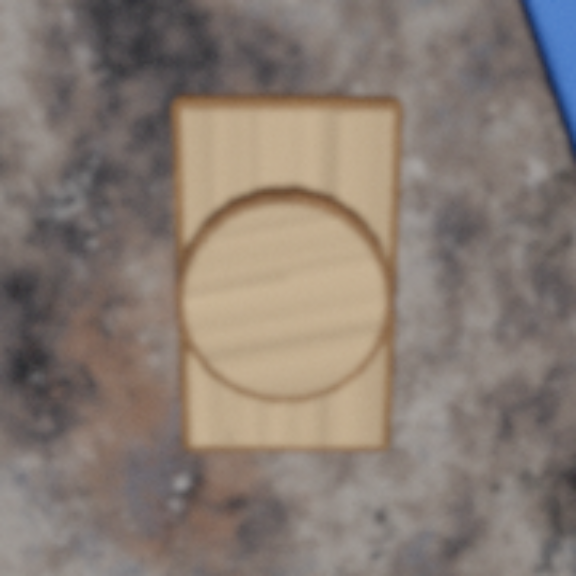

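Call:
servo_tool:
  commands:
    - {"linear": [-0.5, -1, 40], "angular": [0, 0, 0], "gripper": 1}
    - {"linear": [-0.5, -1, 80], "angular": [0, 0, 0], "gripper": 1}
    - {"linear": [-0.5, -1, 110], "angular": [0, 0, 0], "gripper": 1}
    - {"linear": [-0.5, -1, 130], "angular": [0, 0, 0], "gripper": 1}
    - {"linear": [-0.5, -1, 143], "angular": [0, 0, 0], "gripper": 1}
    - {"linear": [-0.5, -1, 150], "angular": [0, 0, 0], "gripper": 1}
    - {"linear": [-0.5, -1, 153.5], "angular": [0, 0, 0], "gripper": 1}
    - {"linear": [-0.5, -1, 153.5], "angular": [0, 0, 0], "gripper": 1}
    - {"linear": [-0.5, -1, 153.5], "angular": [0, 0, 0], "gripper": 1}

```text
time_s: 22.2
position: [0.4567, -0.053, 0.0371]
tool_rot: [[0.411, 0.912, 0.001], [0.912, -0.411, -0.0], [0.0, 0.001, -1.0]]
ft_force: [0.7, 0.4, 0.2]
grip_width: 0.0853
```

Call:
servo_tool:
  commands:
    - {"linear": [0, 0, 0], "angular": [0, 0, 0], "gripper": 0.3}
    - {"linear": [0, 0, 0], "angular": [0, 0, 0], "gripper": 0.3}
    - {"linear": [0, 0, 0], "angular": [0, 0, 0], "gripper": 0.3}
    - {"linear": [0, 0, 0], "angular": [0, 0, 0], "gripper": 0.3}
    - {"linear": [0, 0, 0], "angular": [0, 0, 0], "gripper": 0.3}
    - {"linear": [0, 0, 0], "angular": [0, 0, 0], "gripper": 0.3}
  force: 40

```text
time_s: 22.8
position: [0.4565, -0.0532, 0.0374]
tool_rot: [[0.412, 0.911, 0.001], [0.911, -0.412, -0.0], [0.0, 0.001, -1.0]]
ft_force: [-1.2, 0.6, 7.7]
grip_width: 0.0599
```

```bash
python3 - <<'E'
from h import *
s,im,T,rs=look(None,'w_l1'); print(s['position'],s['grip_width'],s['ft_force'])
print(proj(im,[s['position']+[0,0,.006]],T))
cv2.imwrite('pics/w_l1z.png',cv2.resize(im['frame'][120:380,125:385],None,fx=2.2,fy=2.2))
E
```

```text
[ 0.45652453 -0.05316005  0.03740395] 0.05985868452320539 [-1.1660633   0.60244828  7.72086487]
[[255.23068781 283.00326751]]
```

View pics/w_l1z.png

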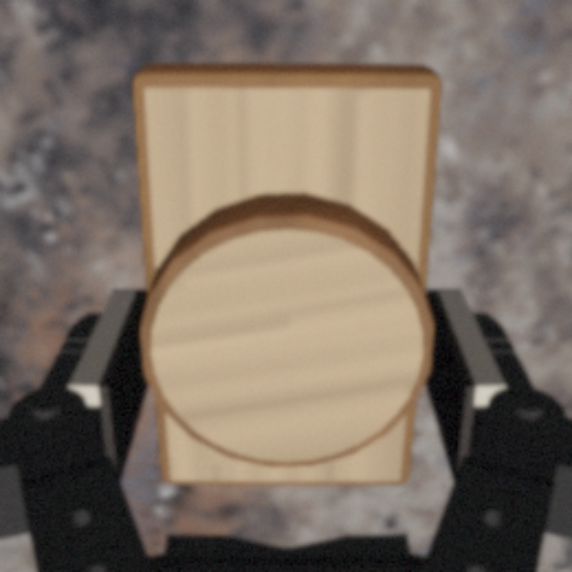

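Call:
servo_tool:
  commands:
    - {"linear": [0, 0, -5], "angular": [0, 0, 0], "gripper": 0.3}
    - {"linear": [0, 0, -15], "angular": [0, 0, 0], "gripper": 0.3}
    - {"linear": [0, 0, -35], "angular": [0, 0, 0], "gripper": 0.3}
    - {"linear": [0, 0, -70], "angular": [0, 0, 0], "gripper": 0.3}
    - {"linear": [0, 0, -110], "angular": [0, 0, 0], "gripper": 0.3}
    - {"linear": [0, 0, -145], "angular": [0, 0, 0], "gripper": 0.3}
    - {"linear": [0, 0, -160], "angular": [0, 0, 0], "gripper": 0.3}
    - {"linear": [0, 0, -160], "angular": [0, 0, 0], "gripper": 0.3}

```text
time_s: 23.65
position: [0.457, -0.0533, 0.1992]
tool_rot: [[0.412, 0.911, 0.005], [0.911, -0.412, -0.002], [0.0, 0.005, -1.0]]
ft_force: [-0.8, -0.8, -0.7]
grip_width: 0.0597
```

```bash
python3 - <<'E'
from h import *
s,im,T,rs=look(None,'w_l2'); print(s['position'],s['grip_width'],s['ft_force'])
cv2.imwrite('pics/w_l2z.png',cv2.resize(im['frame'][120:380,125:385],None,fx=2.2,fy=2.2))
delta((.636,-.174,.195),-24.3)
E
```

```text
[ 0.4569841  -0.05334848  0.19918081] 0.05965798124491765 [-0.79608963 -0.83049544 -0.73013341]
lin [-36.3 213.5   2.9] ang [ 0.12 -0.01  0.  ] pos [ 0.4564 -0.0531  0.1974] t 23.7
```

View pics/w_l2z.png

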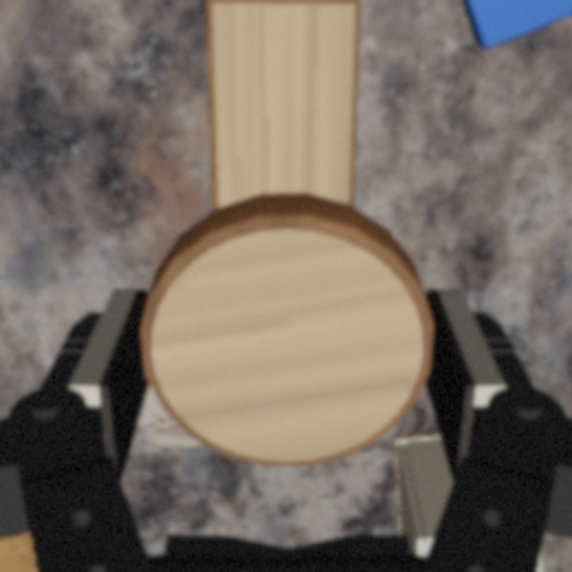

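Call:
servo_tool:
  commands:
    - {"linear": [-5, 25, 0], "angular": [0, 0, 0], "gripper": 0.3}
    - {"linear": [-18, 65, 0], "angular": [0, 0, 0], "gripper": 0.3}
    - {"linear": [-30, 110, 0], "angular": [0, 0, 0], "gripper": 0.3}
    - {"linear": [-45, 155, 0], "angular": [0, 0, 0], "gripper": 0.3}
    - {"linear": [-58, 190, 0], "angular": [0, 0, 0], "gripper": 0.3}
    - {"linear": [-65, 210, 0], "angular": [0, 0, 0], "gripper": 0.3}
    - {"linear": [-66, 213.5, 0], "angular": [0, 0, 0], "gripper": 0.3}
    - {"linear": [-66, 213.5, 0], "angular": [0, 0, 0], "gripper": 0.3}
    - {"linear": [-66, 213.5, 0], "angular": [0, 0, 0], "gripper": 0.3}

```text
time_s: 24.6
position: [0.623, -0.2001, 0.1962]
tool_rot: [[0.411, 0.912, -0.001], [0.912, -0.411, 0.001], [0.0, -0.002, -1.0]]
ft_force: [0.2, 0.2, -0.2]
grip_width: 0.0601
```

```bash
python3 - <<'E'
from h import *
s,im,T,rs=look('pot_large','w_l3'); print(s['position'],s['grip_width'],s['ft_force'])
if rs: print(fit([(im,T,rs[0]['pixels'])],K['pot_large'],(.636,-.173,0)))
for o in rim(im,T,(255,190),.12,.058,165): print(o)
cv2.imwrite('pics/w_l3z.png',cv2.resize(im['frame'][100:360,125:385],None,fx=2.2,fy=2.2))
print(env.observe()['position'])
E
```

```text
pot_large 0.87 [216. 111. 295. 210.] 6357
[ 0.62303639 -0.20014182  0.19617669] 0.060147439244638154 [ 0.22094809  0.18543029 -0.24472169]
(array([ 635.98705395, -173.0809621 ]), np.float64(0.9412799037527185))
((array([ 0.63591205, -0.17319946,  0.02674655]), np.float64(0.00643391223672929)), 1734)
[ 0.62319372 -0.20018127  0.19687135]
```

View pics/w_l3z.png

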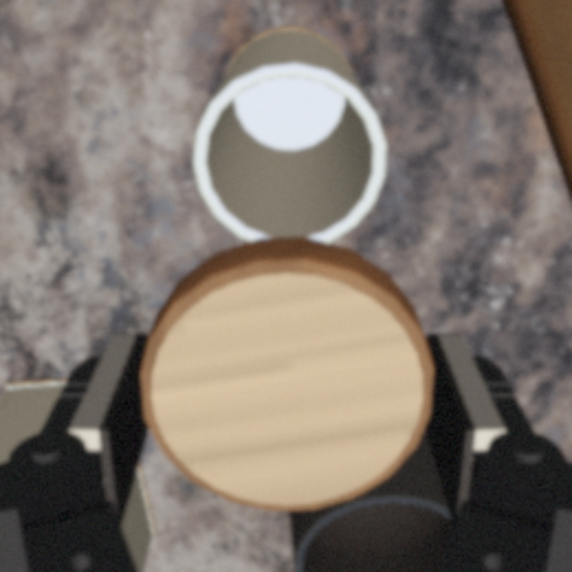

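```bash
python3 - <<'E'
from h import *
s,im=pickle.load(open('w_l3.pkl','rb')); T=cam(im,s)
L=unproj(im,T,np.array([287.5,391])/2.2+[125,100]-.3,s['position'][2]+.0044)[0]
off=L-s['position']; print(off, s['tool_rot'].T@off)
pz=np.array([(193,157),(388,157),(290,62)])/2.2+[125,100]-.3
P=unproj(im,T,pz,.12)[:,:2]; from scipy.optimize import least_squares
r=least_squares(lambda q:np.hypot(P[:,0]-q[0],P[:,1]-q[1])-.029,P.mean(0)); print(r.x,r.fun)
delta((.636-off[0],-.1731-off[1],.131),-24.3)
E
```

```text
[0.00085551 0.00169128 0.0044    ] [ 1.89423346e-03  7.80710797e-05 -4.39978431e-03]
[ 0.63590159 -0.17391272] [ 1.94974556e-05  1.94892350e-05 -1.38236551e-06]
lin [28.1  0.5 65.9] ang [-0.02 -0.    0.04] pos [ 0.6232 -0.2002  0.1969] t 24.7
```

Call:
servo_tool:
  commands:
    - {"linear": [10, 0.3, 0], "angular": [0, 0, 0], "gripper": 0.3}
    - {"linear": [22, 0.4, 0], "angular": [0, 0, 0], "gripper": 0.3}
    - {"linear": [27.5, 0.4, 8], "angular": [0, 0, 0], "gripper": 0.3}
    - {"linear": [27.5, 0.4, 22], "angular": [0, 0, 0], "gripper": 0.3}
    - {"linear": [27.5, 0.4, 37], "angular": [0, 0, 0], "gripper": 0.3}
    - {"linear": [27.5, 0.4, 47], "angular": [0, 0, 0], "gripper": 0.3}
    - {"linear": [27.5, 0.4, 53], "angular": [0, 0, 0], "gripper": 0.3}
    - {"linear": [27.5, 0.4, 57], "angular": [0, 0, 0], "gripper": 0.3}
    - {"linear": [27.5, 0.4, 60], "angular": [0, 0, 0], "gripper": 0.3}
    - {"linear": [27.5, 0.4, 63], "angular": [0, 0, 0], "gripper": 0.3}
    - {"linear": [27.5, 0.4, 65], "angular": [0, 0, 0], "gripper": 0.3}
    - {"linear": [27.5, 0.4, 66], "angular": [0, 0, 0], "gripper": 0.3}
    - {"linear": [27.5, 0.4, 66], "angular": [0, 0, 0], "gripper": 0.3}

```text
time_s: 26.0
position: [0.6355, -0.1762, 0.1306]
tool_rot: [[0.412, 0.911, 0.0], [0.911, -0.412, -0.0], [0.0, 0.0, -1.0]]
ft_force: [-0.3, 0.4, -0.9]
grip_width: 0.0597
```

Call:
servo_tool:
  commands:
    - {"linear": [0, 0, 0.5], "angular": [0, 0, 0], "gripper": 0.3}
    - {"linear": [0, 0, 1], "angular": [0, 0, 0], "gripper": 0.3}
    - {"linear": [0, 0, 1], "angular": [0, 0, 0], "gripper": 0.3}

```text
time_s: 26.3
position: [0.6355, -0.1762, 0.1296]
tool_rot: [[0.412, 0.911, 0.0], [0.911, -0.412, -0.0], [-0.0, 0.0, -1.0]]
ft_force: [0.5, -0.2, 0.4]
grip_width: 0.0596
```

```bash
python3 - <<'E'
from h import *
s,im,T,rs=look(None,'w_l4'); print(s['position'],s['grip_width'],s['ft_force'])
a=cv2.resize(im['frame'][100:360,125:385],(400,400))
s,im=shot('scene','sc6'); b=cv2.resize(im['frame'][140:240,270:370],(400,400))
cv2.imwrite('pics/l4z.png',cv2.hconcat([a,b]))
E
```

```text
[ 0.63545199 -0.17623363  0.12963649] 0.059634251739769245 [ 0.45427155 -0.2419961   0.42755098]
```

View pics/l4z.png

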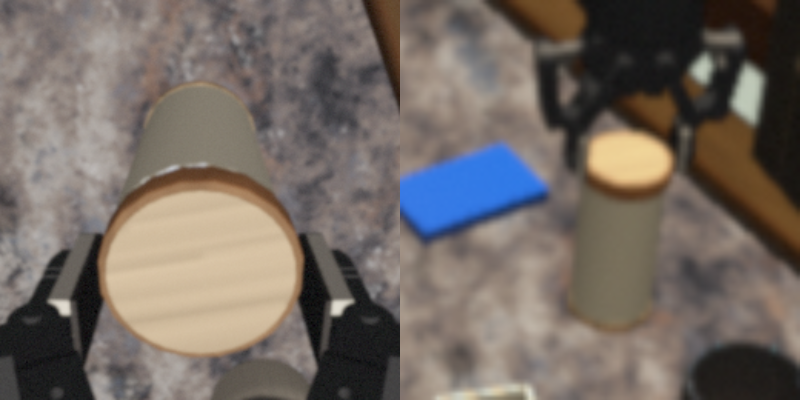

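Call:
servo_tool:
  commands:
    - {"linear": [1, 0, 0], "angular": [0, 0, 0], "gripper": 0.3}
    - {"linear": [1.5, 0, 0], "angular": [0, 0, 0], "gripper": 0.3}
    - {"linear": [1.5, 0, 0.4], "angular": [0, 0, 0], "gripper": 0.3}
    - {"linear": [1.5, 0, 0.7], "angular": [0, 0, 0], "gripper": 0.3}
    - {"linear": [1.5, 0, 0.7], "angular": [0, 0, 0], "gripper": 0.3}

```text
time_s: 26.9
position: [0.6363, -0.1748, 0.1295]
tool_rot: [[0.411, 0.911, 0.001], [0.911, -0.411, -0.0], [0.0, 0.001, -1.0]]
ft_force: [-1.0, 0.2, 4.4]
grip_width: 0.06
```

Call:
servo_tool:
  commands:
    - {"linear": [0, 0, 0], "angular": [0, 0, 0], "gripper": 0.5}
    - {"linear": [0, 0, 0], "angular": [0, 0, 0], "gripper": 0.7}
    - {"linear": [0, 0, 0], "angular": [0, 0, 0], "gripper": 1}
    - {"linear": [0, 0, 0], "angular": [0, 0, 0], "gripper": 1}
    - {"linear": [0, 0, 0], "angular": [0, 0, 0], "gripper": 1}
    - {"linear": [0, 0, -10], "angular": [0, 0, 0], "gripper": 1}
    - {"linear": [0, 0, -40], "angular": [0, 0, 0], "gripper": 1}
    - {"linear": [0, 0, -70], "angular": [0, 0, 0], "gripper": 1}
    - {"linear": [0, 0, -85], "angular": [0, 0, 0], "gripper": 1}
    - {"linear": [0, 0, -85], "angular": [0, 0, 0], "gripper": 1}

```text
time_s: 27.9
position: [0.6368, -0.1752, 0.2172]
tool_rot: [[0.411, 0.911, 0.005], [0.911, -0.411, -0.002], [-0.0, 0.006, -1.0]]
ft_force: [0.3, 0.1, 0.4]
grip_width: 0.0852
```

```bash
python3 - <<'E'
from h import *
s,im,T,rs=look(None,'w_l5'); print(s['position'],s['grip_width'],s['ft_force'])
a=cv2.resize(im['frame'][130:290,175:335],(400,400))
s,im=shot('scene','sc7'); b=cv2.resize(im['frame'][160:240,285:365],(400,400))
cv2.imwrite('pics/l5z.png',cv2.hconcat([a,b]))
delta((.4565,-.053,.17),-24.3)
E
```

```text
[ 0.63682997 -0.17515427  0.21724746] 0.0852409878980023 [0.26744623 0.06571754 0.39095479]
lin [  37.2 -213.6   43.7] ang [-0.02  0.   -0.  ] pos [ 0.6359 -0.1748  0.2136] t 28.0
```

View pics/l5z.png

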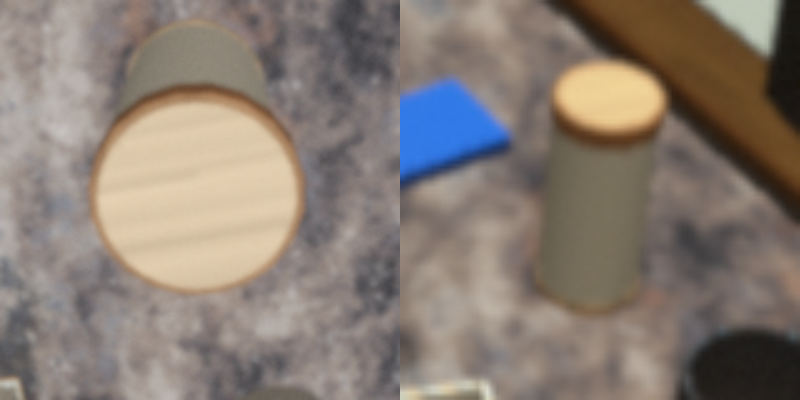

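Call:
servo_tool:
  commands:
    - {"linear": [37, -213.5, 25], "angular": [0, 0, 0], "gripper": 1}
    - {"linear": [37, -213.5, 25], "angular": [0, 0, 0], "gripper": 1}
    - {"linear": [37, -213.5, 25], "angular": [0, 0, 0], "gripper": 1}
    - {"linear": [37, -213.5, 25], "angular": [0, 0, 0], "gripper": 1}
    - {"linear": [37, -213.5, 25], "angular": [0, 0, 0], "gripper": 1}
    - {"linear": [37, -213.5, 25], "angular": [0, 0, 0], "gripper": 1}
    - {"linear": [37, -213.5, 25], "angular": [0, 0, 0], "gripper": 1}
    - {"linear": [37, -213.5, 25], "angular": [0, 0, 0], "gripper": 1}

```text
time_s: 28.8
position: [0.4576, -0.054, 0.1886]
tool_rot: [[0.412, 0.911, -0.0], [0.911, -0.412, -0.0], [-0.0, 0.0, -1.0]]
ft_force: [0.0, -0.5, 0.5]
grip_width: 0.0858
```

```bash
python3 - <<'E'
from h import *
s,im,T,rs=look('lid_box','w_b0'); print(s['position'],s['grip_width'])
for r in rs:
  e=r['extent']
  if abs((e[0]+e[2])/2-255)<60: print(e,fit([(im,T,r['pixels'])],K['lid_box'],(.4565,-.053,np.radians(-24))))
cv2.imwrite('pics/w_b0.png',im['frame'])
delta((.4565,-.053,.018),-24.3)
E
```

```text
lid_box 0.92 [ 84.   4. 219.  58.] 5948
lid_box 0.89 [218. 120. 290. 230.] 7685
lid_box 0.75 [324.  30. 458. 142.] 8911
[ 0.45762223 -0.05396069  0.18863184] 0.08580667072354849
[217.7, 120.5, 290.1, 230.3] (array([456.27188659, -53.40773993, -24.52996811]), np.float64(0.9673216506856864))
lin [  0.4  -1.2 170.6] ang [-0.01  0.   -0.03] pos [ 0.4575 -0.0539  0.1886] t 28.9
```

View pics/w_b0.png

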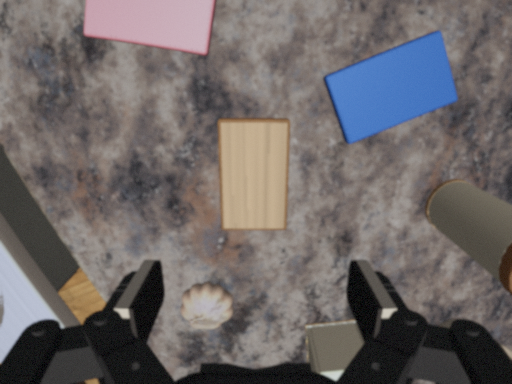

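Call:
servo_tool:
  commands:
    - {"linear": [0, -1.3, 40], "angular": [0, 0, 0], "gripper": 1}
    - {"linear": [0, -1.3, 85], "angular": [0, 0, 0], "gripper": 1}
    - {"linear": [0, -1.3, 120], "angular": [0, 0, 0], "gripper": 1}
    - {"linear": [0, -1.3, 145], "angular": [0, 0, 0], "gripper": 1}
    - {"linear": [0, -1.3, 160], "angular": [0, 0, 0], "gripper": 1}
    - {"linear": [0, -1.3, 168], "angular": [0, 0, 0], "gripper": 1}
    - {"linear": [0, -1.3, 172], "angular": [0, 0, 0], "gripper": 1}
    - {"linear": [0, -1.3, 172.5], "angular": [0, 0, 0], "gripper": 1}
    - {"linear": [0, -1.3, 172.5], "angular": [0, 0, 0], "gripper": 1}

```text
time_s: 29.8
position: [0.4559, -0.0529, 0.017]
tool_rot: [[0.412, 0.911, 0.001], [0.911, -0.412, -0.0], [0.0, 0.001, -1.0]]
ft_force: [0.1, -0.4, 1.0]
grip_width: 0.0851
```

Call:
servo_tool:
  commands:
    - {"linear": [0, 0, 0], "angular": [0, 0, 0], "gripper": 0.4}
    - {"linear": [0, 0, 0], "angular": [0, 0, 0], "gripper": 0.4}
    - {"linear": [0, 0, 0], "angular": [0, 0, 0], "gripper": 0.4}
    - {"linear": [0, 0, 0], "angular": [0, 0, 0], "gripper": 0.4}
    - {"linear": [0, 0, 0], "angular": [0, 0, 0], "gripper": 0.4}
    - {"linear": [0, 0, 0], "angular": [0, 0, 0], "gripper": 0.4}
  force: 60

```text
time_s: 30.4
position: [0.4558, -0.0528, 0.0175]
tool_rot: [[0.412, 0.911, 0.002], [0.911, -0.412, -0.001], [0.0, 0.002, -1.0]]
ft_force: [-2.8, -0.0, 11.3]
grip_width: 0.0642
```

```bash
python3 - <<'E'
from h import *
s,im,T,rs=look(None,'w_b1'); print(s['position'],s['grip_width'],s['ft_force'])
print(proj(im,[s['position']+[0,0,.021-s['position'][2]]],T))
E
```

```text
[ 0.4558428  -0.05283871  0.01754526] 0.06415804246516722 [-2.79000418 -0.01760241 11.34462122]
[[255.22502983 279.81702657]]
```

View pics/w_b1.png

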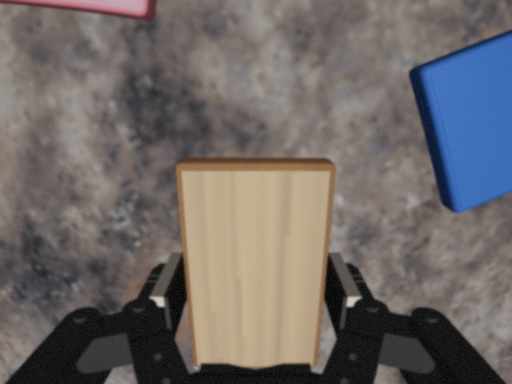

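Call:
servo_tool:
  commands:
    - {"linear": [0, 0, -5], "angular": [0, 0, 0], "gripper": 0.4}
    - {"linear": [0, 0, -15], "angular": [0, 0, 0], "gripper": 0.4}
    - {"linear": [0, 0, -35], "angular": [0, 0, 0], "gripper": 0.4}
    - {"linear": [0, 0, -65], "angular": [0, 0, 0], "gripper": 0.4}
    - {"linear": [0, 0, -95], "angular": [0, 0, 0], "gripper": 0.4}
    - {"linear": [0, 0, -120], "angular": [0, 0, 0], "gripper": 0.4}
    - {"linear": [0, 0, -130], "angular": [0, 0, 0], "gripper": 0.4}
    - {"linear": [0, 0, -130], "angular": [0, 0, 0], "gripper": 0.4}

```text
time_s: 31.25
position: [0.4558, -0.0528, 0.1475]
tool_rot: [[0.411, 0.911, 0.002], [0.911, -0.411, -0.001], [0.0, 0.003, -1.0]]
ft_force: [-0.1, -0.7, -1.0]
grip_width: 0.0639
```

```bash
python3 - <<'E'
from h import *
s0,im0=pickle.load(open('w_b1.pkl','rb')); T0=cam(im0,s0)
s,im,T,rs=look(None,'w_b2'); print(s['position'],s['grip_width'],s['ft_force'],s['wrist_torque'])
for px in [(178,164),(334,164),(193,366),(319,366)]:
    L=unproj(im0,T0,px,.019)[0]; print((s0['tool_rot'].T@(L-s0['position'])).round(4))
b=env.get_image('scene')['frame'][110:230,190:310]
cv2.imwrite('pics/b2z.png',cv2.hconcat([cv2.resize(im['frame'],(533,400)),cv2.resize(b,(400,400))])[:, :800] if 0 else cv2.hconcat([cv2.resize(im['frame'],(400,300)),cv2.resize(b,(300,300))]))
delta((.4475,-.3130,.17),-18.6)
E
```

```text
[ 0.45584728 -0.05281774  0.14751753] 0.06391866592727455 [-0.13983635 -0.6931503  -1.0303701 ] [-0.00305846  0.0076083  -0.00658354]
[ 0.0536 -0.0315 -0.0015]
[ 0.0536  0.0322 -0.0014]
[-0.0557 -0.0331 -0.0015]
[-0.0559  0.0339 -0.0014]
lin [-240.5  100.3  -24.5] ang [-0.08 -0.   -5.7 ] pos [ 0.4551 -0.0526  0.1456] t 31.35
```

View pics/b2z.png

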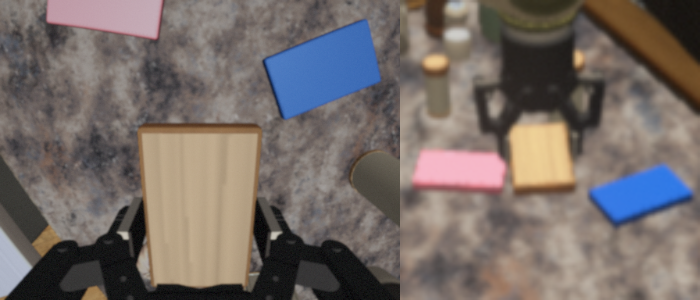

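```bash
python3 -c "
from h import *
delta((.421,-.393,.185),-18.5)"
```

```text
lin [-324.3  109.   -39.5] ang [-0.08 -0.   -5.8 ] pos [ 0.4551 -0.0526  0.1456] t 31.35
```

Call:
servo_tool:
  commands:
    - {"linear": [-20, 7, -20], "angular": [0, 0, -0.5], "gripper": 0.4}
    - {"linear": [-60, 20, -35], "angular": [0, 0, -1], "gripper": 0.4}
    - {"linear": [-105, 35, -39.5], "angular": [0, 0, -2], "gripper": 0.4}
    - {"linear": [-150, 50, -39.5], "angular": [0, 0, -3], "gripper": 0.4}
    - {"linear": [-195, 65, -39.5], "angular": [0, 0, -4], "gripper": 0.4}
    - {"linear": [-240, 80, -39.5], "angular": [0, 0, -5], "gripper": 0.4}
    - {"linear": [-280, 94, -39.5], "angular": [0, 0, -5.8], "gripper": 0.4}
    - {"linear": [-310, 104, -39.5], "angular": [0, 0, -5.8], "gripper": 0.4}
    - {"linear": [-324, 109, -39.5], "angular": [0, 0, -5.8], "gripper": 0.4}
    - {"linear": [-324, 109, -39.5], "angular": [0, 0, -5.8], "gripper": 0.4}
    - {"linear": [-324, 109, -39.5], "angular": [0, 0, -5.8], "gripper": 0.4}
    - {"linear": [-324, 109, -39.5], "angular": [0, 0, -5.8], "gripper": 0.4}

```text
time_s: 32.55
position: [0.4219, -0.3914, 0.1857]
tool_rot: [[0.316, 0.949, -0.0], [0.949, -0.316, 0.001], [0.001, -0.001, -1.0]]
ft_force: [-0.4, -0.1, -1.3]
grip_width: 0.0644
```

```bash
python3 - <<'E'
from h import *
s,im,T,rs=look('tea_box','w_b3'); print(s['position'],s['grip_width'],s['ft_force'])
if rs: print(fit([(im,T,rs[0]['pixels'])],K['tea_box'],(.448,-.312,-.32)))
print(env.observe()['position'])
E
```

```text
tea_box 0.96 [210.   4. 300. 157.] 13012
[ 0.4218665  -0.39136161  0.18570476] 0.06436954688494834 [-0.36739091 -0.07027831 -1.33749379]
(array([ 447.86345781, -311.82544104,  -18.23828157]), np.float64(0.964735586518022))
[ 0.4218902  -0.39170962  0.18605574]
```

View pics/w_b3.png

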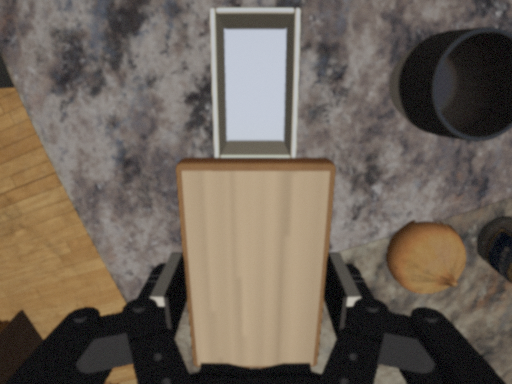

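Call:
servo_tool:
  commands:
    - {"linear": [10, 0, 0], "angular": [0, 0, 0], "gripper": 0.4}
    - {"linear": [35, -0.4, 0], "angular": [0, 0, 0], "gripper": 0.4}
    - {"linear": [65, -0.7, 0], "angular": [0, 0, 0], "gripper": 0.4}
    - {"linear": [80, -0.9, 15], "angular": [0, 0, 0], "gripper": 0.4}
    - {"linear": [84.5, -0.9, 40], "angular": [0, 0, 0], "gripper": 0.4}
    - {"linear": [84.5, -0.9, 60], "angular": [0, 0, 0], "gripper": 0.4}
    - {"linear": [84.5, -0.9, 75], "angular": [0, 0, 0], "gripper": 0.4}
    - {"linear": [84.5, -0.9, 81], "angular": [0, 0, 0], "gripper": 0.4}
    - {"linear": [84.5, -0.9, 81], "angular": [0, 0, 0], "gripper": 0.4}
    - {"linear": [84.5, -0.9, 81], "angular": [0, 0, 0], "gripper": 0.4}

```text
time_s: 33.65
position: [0.4478, -0.3124, 0.1057]
tool_rot: [[0.317, 0.948, 0.001], [0.948, -0.317, -0.001], [-0.001, 0.001, -1.0]]
ft_force: [0.9, 0.6, -0.9]
grip_width: 0.0641
```

```bash
python3 - <<'E'
from h import *
s,im,T,rs=look(None,'w_b4'); print(s['position'],s['grip_width'],s['ft_force'])
b=env.get_image('scene')['frame'][210:310,245:345]
cv2.imwrite('pics/b4z.png',cv2.hconcat([cv2.resize(im['frame'],(400,300)),cv2.resize(b,(300,300))]))
delta((.4478,-.3111,.0985),-18.3)
E
```

```text
[ 0.4478484  -0.31242264  0.10572876] 0.064096042494578 [ 0.9327483   0.63015482 -0.94748335]
lin [ 1.5 -0.5  7.3] ang [ 0.08  0.04 -0.2 ] pos [ 0.4478 -0.3126  0.1058] t 33.75
```

View pics/b4z.png

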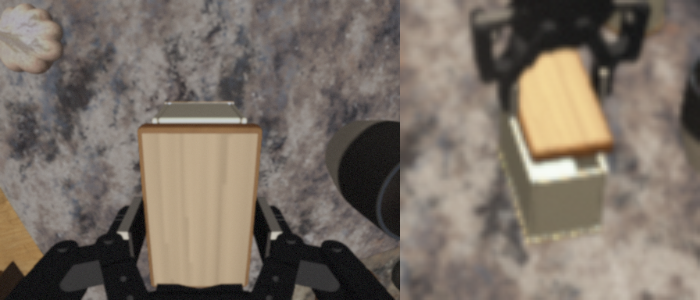

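Correct +1.5 mm in tool x and descend to just above the seat.

Call:
servo_tool:
  commands:
    - {"linear": [1.5, -0.4, 3], "angular": [0, 0, -0.2], "gripper": 0.4}
    - {"linear": [1.5, -0.4, 7], "angular": [0, 0, -0.2], "gripper": 0.4}
    - {"linear": [1.5, -0.4, 11], "angular": [0, 0, -0.2], "gripper": 0.4}
    - {"linear": [1.5, -0.4, 14], "angular": [0, 0, -0.2], "gripper": 0.4}
    - {"linear": [1.5, -0.4, 17], "angular": [0, 0, -0.2], "gripper": 0.4}
    - {"linear": [1.5, -0.4, 19], "angular": [0, 0, -0.2], "gripper": 0.4}
    - {"linear": [1.5, -0.4, 19], "angular": [0, 0, -0.2], "gripper": 0.4}

```text
time_s: 34.45
position: [0.4476, -0.3109, 0.0858]
tool_rot: [[0.314, 0.949, -0.0], [0.949, -0.314, 0.0], [0.0, -0.0, -1.0]]
ft_force: [-0.3, -0.8, 0.2]
grip_width: 0.0639
```

Call:
servo_tool:
  commands:
    - {"linear": [0, 0, 0.5], "angular": [0, 0, 0], "gripper": 0.4}
    - {"linear": [0, 0, 1], "angular": [0, 0, 0], "gripper": 0.4}
    - {"linear": [0, 0, 1], "angular": [0, 0, 0], "gripper": 0.4}

```text
time_s: 34.75
position: [0.4476, -0.311, 0.0856]
tool_rot: [[0.314, 0.949, 0.0], [0.949, -0.314, -0.001], [-0.0, 0.001, -1.0]]
ft_force: [-1.4, 1.3, 6.0]
grip_width: 0.0639
```

```bash
python3 - <<'E'
from h import *
s,im,T,rs=look(None,'w_b5'); print(s['position'],s['grip_width'],s['ft_force'])
b=env.get_image('scene')['frame'][210:310,245:345]
cv2.imwrite('pics/b5z.png',cv2.hconcat([cv2.resize(im['frame'],(400,300)),cv2.resize(b,(300,300))]))
E
```

```text
[ 0.44763948 -0.31099661  0.08561202] 0.06393756199913303 [-1.42637201  1.26207595  5.96301898]
```

View pics/b5z.png

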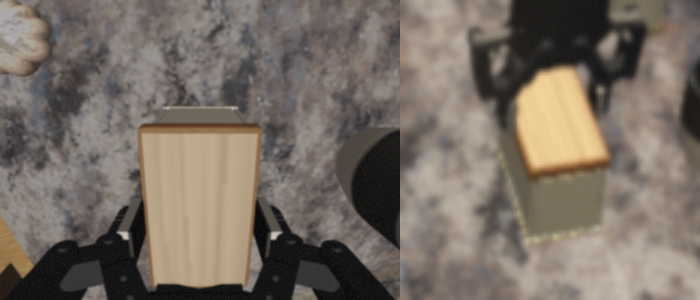

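Seated at the predicted 85.6 mm. Release, rise, and check everything.

Call:
servo_tool:
  commands:
    - {"linear": [0, 0, 0], "angular": [0, 0, 0], "gripper": 0.6}
    - {"linear": [0, 0, 0], "angular": [0, 0, 0], "gripper": 0.75}
    - {"linear": [0, 0, 0], "angular": [0, 0, 0], "gripper": 1}
    - {"linear": [0, 0, 0], "angular": [0, 0, 0], "gripper": 1}
    - {"linear": [0, 0, 0], "angular": [0, 0, 0], "gripper": 1}
    - {"linear": [0, 0, -10], "angular": [0, 0, 0], "gripper": 1}
    - {"linear": [0, 0, -40], "angular": [0, 0, 0], "gripper": 1}
    - {"linear": [0, 0, -80], "angular": [0, 0, 0], "gripper": 1}
    - {"linear": [0, 0, -120], "angular": [0, 0, 0], "gripper": 1}
    - {"linear": [0, 0, -140], "angular": [0, 0, 0], "gripper": 1}
    - {"linear": [0, 0, -140], "angular": [0, 0, 0], "gripper": 1}

```text
time_s: 35.95
position: [0.4483, -0.3116, 0.2287]
tool_rot: [[0.314, 0.949, 0.005], [0.949, -0.314, -0.005], [-0.003, 0.006, -1.0]]
ft_force: [0.4, -0.5, -0.7]
grip_width: 0.0854
```

```bash
python3 - <<'E'
from h import *
s,im,T,rs=look('lid_box','w_f'); print(s['position'],s['grip_width'],s['ft_force'])
for r in rs:
    m=r['pixels'];ys,xs=np.nonzero(m)
    if abs(xs.mean()-255)<70 : print(fit([(im,T,m)],('box',(.066,.110,.075,.089)),(.448,-.312,-.32)))
s2,t=shot('top','top_f'); s3,c=shot('scene','scene_f')
a=cv2.resize(t['frame'][110:260,90:380],(770,398)); cv2.imwrite('pics/top_fz.png',a)
b=cv2.resize(c['frame'][120:300,180:390],None,fx=3.3,fy=3.3,interpolation=2); cv2.imwrite('pics/scene_fz.png',b)
for k in ('garlic','mug'):
    for im_,n in((t,'top'),(c,'scene')):
        for r in env.trace(im_,k)[:1]: print(k,n,r['extent'])
E
```

```text
lid_box 0.7 [214. 121. 298. 240.] 9178
[ 0.44829293 -0.31157494  0.22870942] 0.08536711236148042 [ 0.41641849 -0.45608456 -0.67572171]
(array([ 447.49030182, -311.42803283,  -18.25736861]), np.float64(0.9677985173418057))
garlic top [266.9, 234.8, 284.1, 256.1]
garlic scene [221.1, 235.0, 241.5, 255.2]
mug top [333.8, 137.7, 363.0, 176.4]
mug scene [336.2, 227.4, 381.0, 269.8]
```

View pics/top_fz.png

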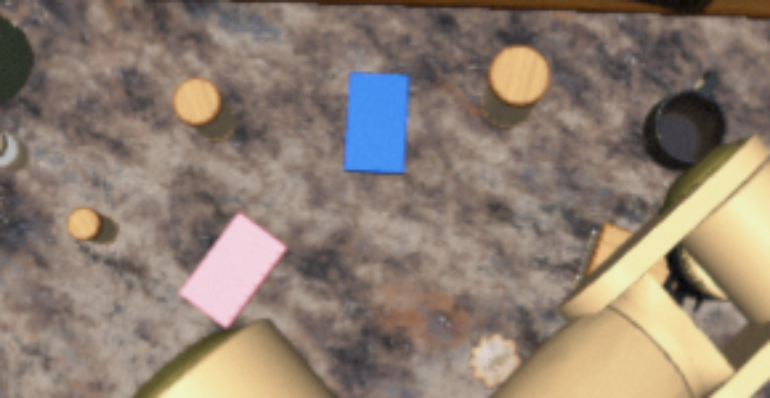

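View pics/scene_fz.png

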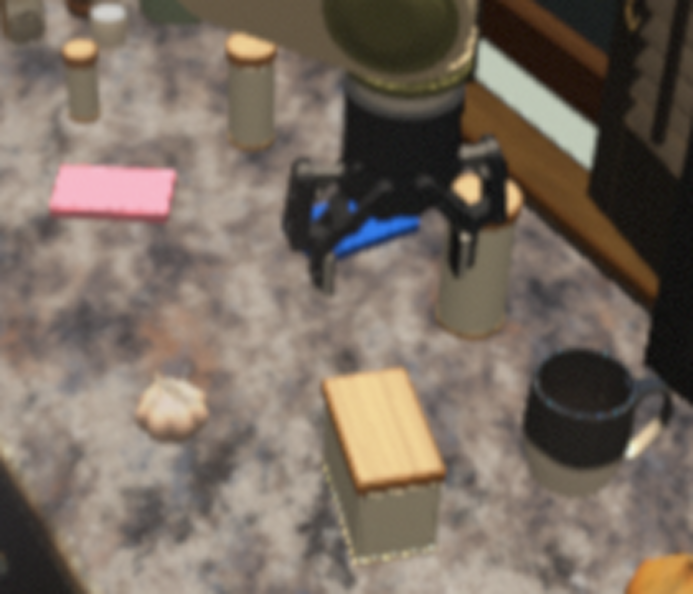

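View pics/w_f.png

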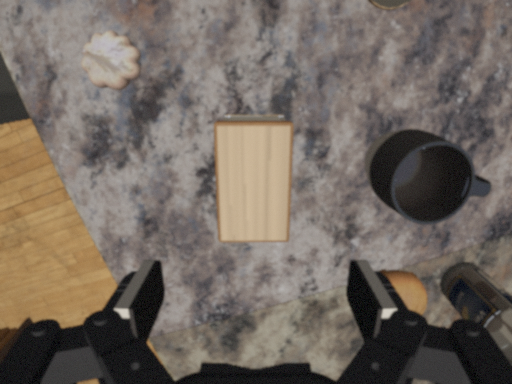

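All four lids are seated, and the pots, mug and garlic appear in the same places as before. Handing in.

```bash
python3 -c "
from h import *
s=env.observe(); print(s['time_s'],s['qvel'].round(2)); print(env.close_job())"
```

```text
36.35 [ 0.05 -0.24 -0.32  0.13  0.02  0.12]
the job is handed in; nothing more can be done
None
```

All four containers are closed. I took the lids off from the top down (small, medium, large, rectangular) and put each straight onto the container it fits. I handed the job in at 36.35 s with the gripper open, well above the tea box.

- **Seating:** each lid met its rim at 3–6 N with the tool within about 0.2 mm of the height I predicted for a seated lid. The last pictures show all four lids level on their rims. The rectangular lid measured within about 1 mm and 0.1° of the tea box.
- **Large lid correction:** just before release, a sliver of the pot's rim showed beside the large lid, so I shifted it 1.5 mm. The picture after release shows it centred.
- **Containers and bystanders:** the containers, mug and garlic look to be where they were at the start. The mug and garlic outlines differ from the first pictures by up to about 4 pixels. I put that down to noise in the detection, and partly to the arm standing close to both in the last top view. I did not measure their positions separately.
- **Camera disagreement:** the overhead, scene and wrist views differed by up to about 7 mm on the pot positions. I used the wrist view, measured again just before each placing.

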